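# Sort sprung machine feet by feel

## Robot

A 6-joint arm with a two-finger parallel gripper is mounted at the origin on a cart in front of the work surface, level with it; the furniture and walls round the work are solid. World frame = base frame: x ahead of the robot, y to its left, z up, the work surface at z = 0. Lengths are in m, angles in degrees, forces in N, time in s.
With the tool pointing down it reaches from about 0.4 to 0.825 m from the base axis. Payload 7 kg.
Tool frame: the origin (TCP) lies between the finger pads; the fingertips stand 17 mm ahead of it and the grasp point (between the pads) lies 2 mm behind it; x points along the fingers, y is the direction in which the jaws open and shut, and the axes are right-handed (so a half turn about x gives the same grasp; the last joint's range is limited). The gripper opens to 88 mm and grips with 3 to 60 N. Pads are 19 mm wide; open, the fingers measure 130 mm over their backs; the gripper's body (78 mm by 193 mm) begins 47 mm behind the grasp point.
Start: joints at [-53.279, 20.546, 0.682, 0, -70.136, -16.507], TCP at [0.233, -0.633, 0.244] pointing down, gripper open.
Joint ranges: [-176.03, 176.03], [-82.01, 121.73], [-58.28, 71.71], [-173.87, 95.51], [-174.79, -0.11], [-173.66, 173.66]. Speed limits (degrees/s): [136.94, 136.94, 172.46, 180, 180, 180].

## Interface

Orientations are given as [roll, pitch, yaw] about the fixed x, y, z axes, in that order (R = Rz(yaw) Ry(pitch) Rx(roll)).
In Python, from plant import r gives the robot as it stands.
- The arm moves only by the shell command python3 -m jog 'ROWS' [FORCE]. ROWS is a JSON object of lists of equal length, an entry for each row: "fingers": the opening, from 0 (shut) to 1 (fully open); "dp": the shift along the tool's x, y, z in mm, a list of three; "twist": the turn about the tool's x in degrees. In form: {"fingers": [fingers, ...], "dp": [[dx, dy, dz], ...], "twist": [twist, ...]}. A call has exactly 5 rows; each row is the pose to reach, as a shift and turn from the pose measured when the call began, along the tool's axes at that moment; what a row does not reach only later rows make up. A row lasts 1/10 s, in which the tool goes at most 50 mm and 8.59 degrees, less where a joint would pass 70% of its speed; a pose out of reach is approached as far as the arm can. A call with a gripper value outside its range is refused whole. The fingers move at their own pace and stop on an object; FORCE is the grip in N (left out, the last holds). Time passes only in rows, so rows that repeat a pose let the fingers close, or fill a call up. It gives the time, the measured TCP pose, the force and the opening at its end, in the units of the state.
- r.get_state(): the state, without advancing time (a new reading comes with each control period).
- r.capture(name): name is "scene" or "top" or "wrist"; returns a dict with "frame" (384x512x3 uint8, red, green, blue), "intrinsics" (3x3 intrinsics, pixels), "pose" (4x4, takes a point from camera to world coordinates). Camera axes: x right, y down, z forward; pixel columns grow to the right and rows downward; lengths in m; the calibration is good to about 2 mm. A picture is of the moment at which its call begins. There is no depth.
- r.close_job(): hands the job in, once; it reports no verdict.
The state is a dict: "time_s": time; "joints": joint angles; "qd": joint speeds; "joint_torque": joint torques, N m; "tcp_pos": TCP position; "eef_rot": TCP orientation; "contact_force": force on the tool from outside, world axes, zero at the start; "moment": the same for the moment, N m; "gripper_width": finger opening in m.
Only numpy, scipy, OpenCV 4.12 (cv2) and the standard library are available. Lean on these libraries where they do the work, as an engineer would, in place of code of your own. Each camera call takes 0.05 s, during which the arm holds its last target. There are 200 camera calls.

## Task

Three look-alike sprung machine feet are clipped in the grey rack; some springs are good and stiff, some tired and soft. One at a time, pull a foot straight up out of its sprung clip, press its pad squarely against the sloping steel plate by about 6 mm to feel its spring, and then stand it upright in the green tray if it is stiff or in the red tray if it is soft, before you take the next. Leave everything else on the table where it is.

Things in the scene. Friction and masses are not known exactly. Their poses are not given: they have to be found in the camera images.
- foot_a: one of 3 look-alike sprung machine feet, 91 mm tall, 0.10-0.17 kg. Origin: centre of the underside of its unpressed pad; z up its axis; round. From below: black pad 22 mm wide (z 0-7) on a brass stem; steel barrel 30 mm wide (z 18-52) with a V-groove at z 30; black ribbed neck 18 mm wide (z 52-91): take it by the neck. Nothing visible tells its spring; springs do not follow names or places
- foot_a_pad (a joint): how far the pad of foot_a is pushed into its barrel, m: 0 unpressed, 0.010 hard on its stop. A good (stiff) spring needs 6 to 8 N before the pad moves and 13 to 16 N at 6 mm; a tired (soft) one 2 N before it moves and 4 to 5 N at 6 mm
- foot_b: one of 3 look-alike sprung machine feet, 91 mm tall, 0.10-0.17 kg. Origin: centre of the underside of its unpressed pad; z up its axis; round. From below: black pad 22 mm wide (z 0-7) on a brass stem; steel barrel 30 mm wide (z 18-52) with a V-groove at z 30; black ribbed neck 18 mm wide (z 52-91): take it by the neck. Nothing visible tells its spring; springs do not follow names or places
- foot_b_pad (a joint): how far the pad of foot_b is pushed into its barrel, m: 0 unpressed, 0.010 hard on its stop. A good (stiff) spring needs 6 to 8 N before the pad moves and 13 to 16 N at 6 mm; a tired (soft) one 2 N before it moves and 4 to 5 N at 6 mm
- foot_c: one of 3 look-alike sprung machine feet, 91 mm tall, 0.10-0.17 kg. Origin: centre of the underside of its unpressed pad; z up its axis; round. From below: black pad 22 mm wide (z 0-7) on a brass stem; steel barrel 30 mm wide (z 18-52) with a V-groove at z 30; black ribbed neck 18 mm wide (z 52-91): take it by the neck. Nothing visible tells its spring; springs do not follow names or places
- foot_c_pad (a joint): how far the pad of foot_c is pushed into its barrel, m: 0 unpressed, 0.010 hard on its stop. A good (stiff) spring needs 6 to 8 N before the pad moves and 13 to 16 N at 6 mm; a tired (soft) one 2 N before it moves and 4 to 5 N at 6 mm
- rack: grey block, fixed, 62 (its x) x 186 (y) x 44 mm high, origin: centre of its underside. Three round pockets 32 mm wide, 38 deep, at y = -58, 0, 58 mm, a foot in each with its origin 6 mm above the rack's. A sprung ball in the pocket's -x wall (brass button outside) holds the foot by its groove; it yields to a straight pull of 3 to 8 N. A foot is clear when lifted 40 mm
- press_plate: sloping bare steel plate 100 x 100 x 10 mm on a blue stand, fixed. Origin at the centre of its upper face, about 65 mm above the table; z is the face's normal, leaning 30 degrees from vertical towards its low edge (about towards the robot), y runs level across it
- tray_green: green tray, fixed, outside 92 mm (its x) by 154 mm (its y) by 25 mm high, walls 4 mm, floor 4 mm thick; origin at the centre of its underside. There is room for three feet in a row along its y, 45 mm apart. For the good, stiff feet
- tray_red: red tray, fixed, outside 92 mm (its x) by 154 mm (its y) by 25 mm high, walls 4 mm, floor 4 mm thick; origin at the centre of its underside. There is room for three feet in a row along its y, 45 mm apart. For the tired, soft feet
- steel_funnel: steel funnel standing mouth down, 92 mm wide, 90 mm high; origin at the centre of its underside; a bystander, to be left alone
- sight_glass: sight glass: glass tube between two flanges, 64 mm wide, 80 mm high; origin at the centre of its underside; a bystander, to be left alone
- ball_valve: small ball valve with a blue lever, 40 x 130 mm, 62 mm high; origin at the centre of its underside; a bystander, to be left alone
- jar_gold: glass jar with a gold lid, 62 mm wide, 66 mm high; origin at the centre of its underside; a bystander, to be left alone
- spool_piece: short steel tube with a flange at each end, standing, 51 mm wide, 90 mm high; origin at the centre of its underside; a bystander, to be left alone
- jar_black: glass jar with a black lid, 54 mm wide, 48 mm high; origin at the centre of its underside; a bystander, to be left alone
- rinse_bottle: white squeeze bottle, 70 mm wide, 175 mm high; origin at the centre of its underside; a bystander, to be left alone

How it is judged:
By the outcome, as a careful person would: the job done as asked, in the order asked, and still so for the second after the job is handed in, with the robot touching nothing.
It also fails if it takes over 72 s, if anything falls off the work surface, if the arm or the gripper's body presses on something with over 40 N, if the wrist force passes 120 N, or if a joint passes its speed limit or range.

## Working session

There is one attempt and no reset: what is moved stays moved. The work goes in short steps, Python scripts to look and compute and a shell command to move; the robot and the scene stay as the last step left them, time stands still between calls to the robot, and variables do not carry over. Pictures are saved under pics/ and viewed, on a budget of 10 in all, crops included, one or two more only if the job needs it, and the job is handed in when it is done.

```bash
mkdir -p pics; ls; python3 - <<'E'
from plant import r
import cv2,numpy as np,pickle
s=r.get_state(); print(s)
d={}
for n in ["scene","top"]:
    c=r.capture(n); d[n]=c
    print(n,c["intrinsics"],c["pose"])
    cv2.imwrite(f"pics/{n}0.png",cv2.resize(c["frame"][:,:,::-1],(800,600),interpolation=cv2.INTER_CUBIC))
pickle.dump(d,open("cams.pkl","wb"))
E
```

```text
pics
{'time_s': 0.0, 'joints': array([-5.32802721e+01,  2.05887896e+01,  6.36078874e-01, -2.01671702e-02,
       -7.01334002e+01, -1.65048918e+01]), 'qd': array([ 0.03937291,  0.01577034, -0.05025041, -0.0482448 ,  0.03869698,
       -0.02430768]), 'joint_torque': array([ 1.00220059e-03, -5.82716739e+01,  2.93074644e+01,  6.99754223e+00,
        7.11113287e-03, -1.97905629e-04]), 'tcp_pos': array([ 0.23305587, -0.63303274,  0.24266986]), 'eef_rot': array([ 94.0898674 ,  89.91182609, 114.29783583]), 'contact_force': array([ 0.12198511, -0.20130915, -0.24991522]), 'moment': array([ 0.02526391,  0.01286697, -0.05615228]), 'gripper_width': 0.08793152327845641}
scene [[465.66411517   0.         251.28116543]
 [  0.         465.66411517 192.59914548]
 [  0.           0.           1.        ]] [[-0.60134486 -0.43169737  0.67232563 -0.37839079]
 [-0.79893749  0.31527846 -0.51215074  0.76089156]
 [ 0.00912434 -0.84512536 -0.53449029  0.89667857]
 [ 0.          0.          0.          1.        ]]
top [[352.33983743   0.         260.0217063 ]
 [  0.         352.33983743 187.20819686]
 [  0.           0.           1.        ]] [[ 0.21663842 -0.9543296   0.20572508  0.4622477 ]
 [-0.97624061 -0.21278531  0.04094738 -0.0463582 ]
 [ 0.00469798 -0.20970796 -0.97775278  0.940125  ]
 [ 0.          0.          0.          1.        ]]
```

View pics/scene0.png

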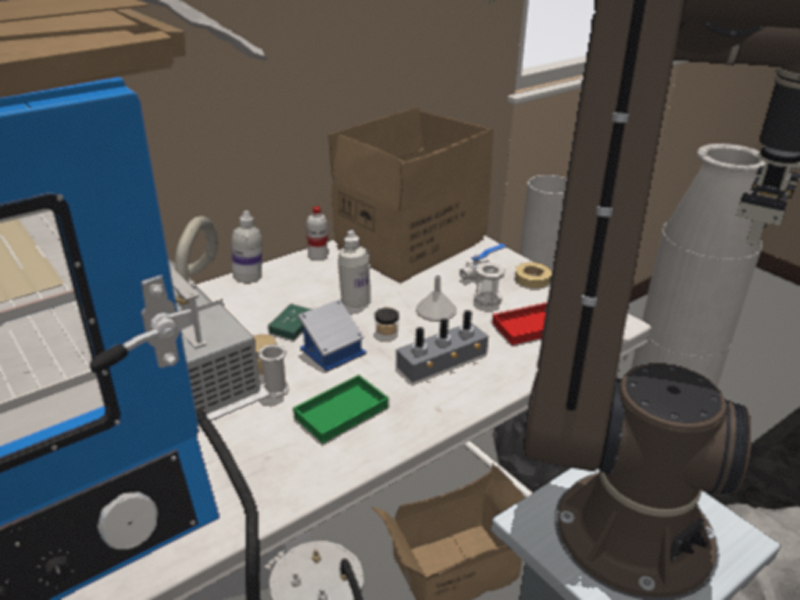

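View pics/top0.png

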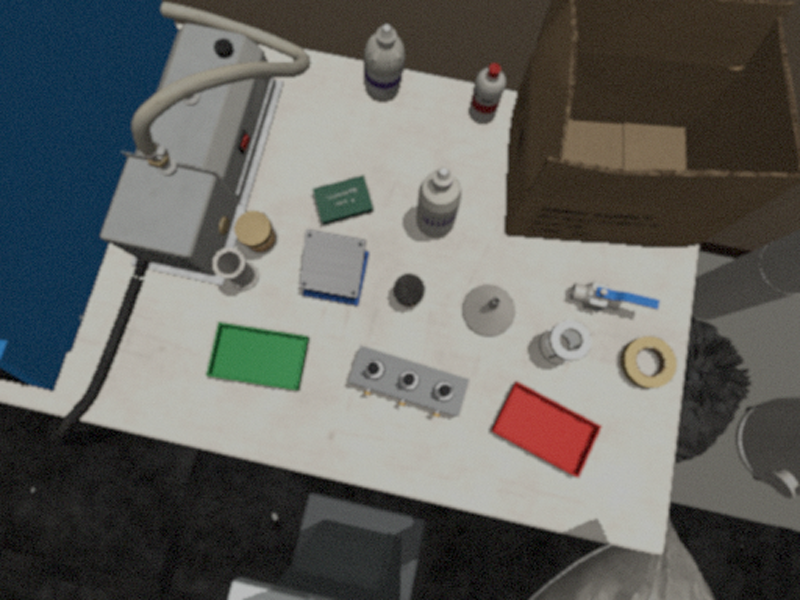

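The scene view shows the rack with three feet, the green tray left of it, the red tray right, and the plate behind. In the top view the feet are at about (373,368), (408,380) and (443,391), the plate face centre at (334,262), the green tray at (258,357) and the red tray at (546,430). I'll zoom in for exact corners.

```bash
cat > h.py <<'E'
import numpy as np,cv2,pickle
from scipy.spatial.transform import Rotation as Ro
def unproj(c,u,v,z):
    K,T=c["intrinsics"],c["pose"]; d=T[:3,:3]@np.linalg.solve(K,[u,v,1.]); o=T[:3,3]
    return o+d*(z-o[2])/d[2]
def proj(c,p):
    K,T=c["intrinsics"],c["pose"]; q=K@(T[:3,:3].T@(np.asarray(p,float)-T[:3,3])); return q[:2]/q[2]
E
python3 - <<'E'
from h import *
d=pickle.load(open("cams.pkl","rb")); c=d["top"]; f=c["frame"]
hsv=cv2.cvtColor(f,cv2.COLOR_RGB2HSV)
for n,lo,hi in [("green",(50,120,60),(75,255,255)),("red",(0,180,90),(6,255,255))]:
    m=cv2.inRange(hsv,lo,hi); m=cv2.morphologyEx(m,cv2.MORPH_OPEN,np.ones((3,3)))
    k=max(cv2.findContours(m,0,2)[0],key=cv2.contourArea); b=cv2.boxPoints(cv2.minAreaRect(k)); print(n,b.tolist())
    P=np.array([unproj(c,*q,0.025) for q in b]); print(P.round(4).tolist(),P.mean(0).round(4))
cv2.imwrite("pics/topcrop.png",cv2.resize(f[130:310,125:390,::-1],None,fx=3,fy=3,interpolation=cv2.INTER_CUBIC))
s=d["scene"]["frame"]
cv2.imwrite("pics/scenecrop.png",cv2.resize(s[180:290,180:360,::-1],None,fx=4.4,fy=4.4,interpolation=cv2.INTER_CUBIC))
E
```

```text
green [[133.1032257080078, 239.53024291992188], [138.49253845214844, 206.29608154296875], [196.3758087158203, 215.68255615234375], [190.9864959716797, 248.91671752929688]]
[[0.4495, 0.2805, 0.025], [0.5355, 0.2918, 0.025], [0.5445, 0.1376, 0.025], [0.4588, 0.1293, 0.025]] [0.4971 0.2098 0.025 ]
red [[366.0, 266.0], [372.0, 266.0], [372.0, 270.0], [366.0, 270.0]]
[[0.5137, -0.3149, 0.025], [0.517, -0.3298, 0.025], [0.5072, -0.3313, 0.025], [0.5039, -0.3164, 0.025]] [ 0.5104 -0.3231  0.025 ]
```

View pics/topcrop.png

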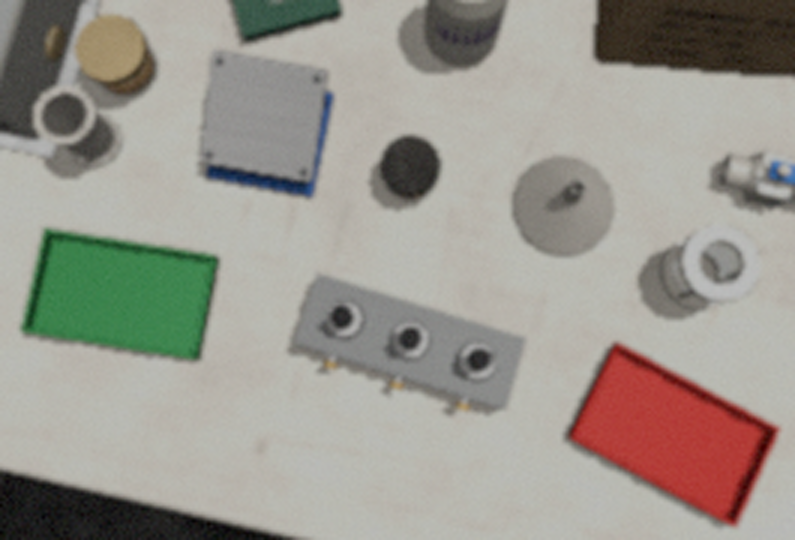

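View pics/scenecrop.png

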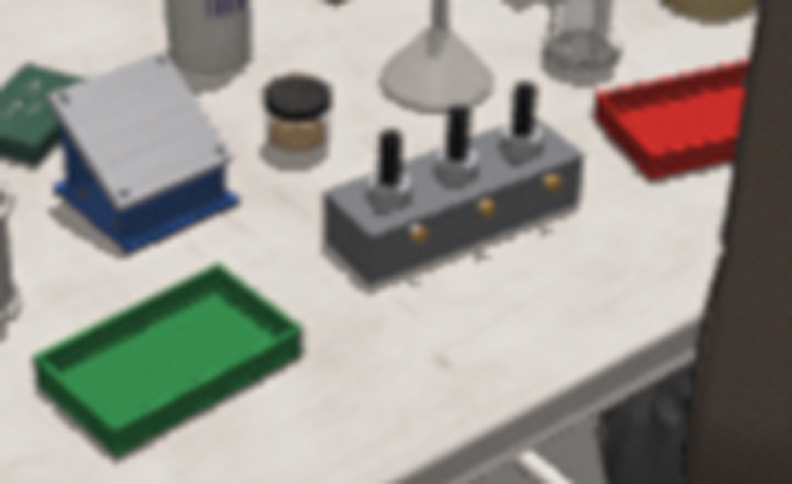

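The crops show the neck tops (top crop) at (345,313), (411,335), (481,355). Plate corners are about (212,52), (328,70), (314,182), (203,168), and red tray corners (615,345), (776,430), (735,523), (568,438). The scene crop has the neck tops at (391,133), (458,108), (524,86). I'll fit poses from both views.

```bash
python3 - <<'E'
from h import *
from scipy.optimize import least_squares
d=pickle.load(open("cams.pkl","rb")); t,s=d["top"],d["scene"]
T=lambda p:((p[0]+.5)/3-.5+125,(p[1]+.5)/3-.5+130)
S=lambda p:((p[0]+.5)/4.4-.5+180,(p[1]+.5)/4.4-.5+180)
def fit(pts,tp,sp,x0):
    f=lambda x:np.concatenate([np.r_[proj(t,P)-T(a)] for P,a in zip(pts(x),tp)]+[proj(s,P)-S(a) for P,a in zip(pts(x),sp)])
    q=least_squares(f,x0); print(q.x.round(4),"rms px",np.sqrt(np.mean(q.fun**2)).round(2)); return q.x
# neck tops
for a,b in zip([(345,313),(411,335),(481,355)],[(391,133),(458,108),(524,86)]):
    print(unproj(t,*T(a),.097).round(4),unproj(s,*S(b),.097).round(4))
# rack: x,y,yaw from foot tops
def rk(x):
    c,n=np.cos(x[2]),np.sin(x[2]); return [np.r_[x[0]-n*y,x[1]+c*y,.097] for y in (.058,0,-.058)]
fit(rk,[(345,313),(411,335),(481,355)],[(391,133),(458,108),(524,86)],[.52,-.05,0])
# plate: x,y,z,yaw ; z axis leans toward low edge(-x local)
def pl(x):
    R=Ro.from_euler("ZY",[x[3],-np.pi/6]).as_matrix()   # normal leans to -x
    return [x[:3]+R@np.r_[a*.05,b*.05,0] for a,b in [(1,1),(1,-1),(-1,-1),(-1,1)]]
x=fit(pl,[(212,52),(328,70),(314,182),(203,168)],[(52,97),(170,55),(230,157),(122,205)],[.65,.1,.065,0])
print(np.degrees(x[3]),np.round(pl(x),3))
P=np.array([unproj(t,*T(p),.025) for p in [(615,345),(776,430),(735,523),(568,438)]]); print("red",P.round(3).tolist(),P.mean(0).round(4))
for n,p,z in [("jarblack",(411,167),.048),("funnel",(572,190),.09),("bottle",(465,0),.12),("box",(290,20),.02),("goldjar",(112,50),.066),("spool",(65,112),.09),("sight",(720,262),.08)]:
    print(n,unproj(t,*T(p),z).round(3))
E
```

```text
[0.518  0.0116 0.097 ] [0.5184 0.0114 0.097 ]
[ 0.5125 -0.0433  0.097 ] [ 0.5148 -0.0462  0.097 ]
[ 0.5092 -0.1004  0.097 ] [ 0.5086 -0.1027  0.097 ]
[ 0.5132 -0.0445 -0.0781] rms px 0.42
[0.6662 0.1193 0.0637 0.052 ] rms px 0.76
2.980037806177208 [[0.707 0.172 0.089]
 [0.712 0.072 0.089]
 [0.626 0.067 0.039]
 [0.62  0.167 0.039]]
red [[0.546, -0.215, 0.025], [0.506, -0.36, 0.025], [0.424, -0.338, 0.025], [0.462, -0.19, 0.025]] [ 0.4846 -0.2761  0.025 ]
jarblack [ 0.656 -0.012  0.048]
funnel [ 0.657 -0.147  0.09 ]
bottle [ 0.787 -0.028  0.12 ]
box [0.773 0.127 0.02 ]
goldjar [0.697 0.262 0.066]
spool [0.63  0.277 0.09 ]
sight [ 0.626 -0.277  0.08 ]
```

```bash
cat >> h.py <<'E'
YAW=3.0
def rep(*targets,yaw=YAW,n=None):
    """print state; for each grasp-point target (m) the dp [mm] in current tool axes"""
    from plant import r
    s=r.get_state(); R=Ro.from_euler("xyz",s["eef_rot"],degrees=True).as_matrix()
    g=s["tcp_pos"]-.002*R[:,0]
    ys=np.degrees(np.arctan2(R[1,1],R[0,1]))
    tw=((-(yaw+90)+ys+90)%180-90)   # turn about tool x (down) => minus world yaw
    print("t%.1f g(mm)"%s["time_s"],(g*1e3).round(1),"xdown",R[:,0].round(3),"ydir%.1f"%ys,"tw%.1f"%tw,"F",s["contact_force"].round(1),"M",s["moment"].round(2),"w%.1f"%(s["gripper_width"]*1e3),"j6 %.0f"%s["joints"][5])
    for t in targets: print("  ->",t,"dp",(R.T@(np.asarray(t)-g)*1e3).round(1))
E
python3 - <<'E'
from h import *
d=pickle.load(open("cams.pkl","rb")); s=d["scene"]
for p in [(125,247),(240,200)]: print(unproj(s,(p[0]+.5)/4.4+179.5,(p[1]+.5)/4.4+179.5,.003).round(3))
rep((.5087,-.1023,.180))
E
```

```text
[0.624 0.166 0.003]
[0.622 0.067 0.003]
t0.1 g(mm) [ 233.1 -633.1  244.7] xdown [-0.001  0.001 -1.   ] ydir110.2 tw17.2 F [-0.1 -0.4 -0.7] M [ 0.03  0.01 -0.  ] w87.4 j6 -17
  -> (0.5087, -0.1023, 0.18) dp [ 65.2 402.8 442. ]
```

```bash
python3 -m jog '{"fingers":[0.45,0.45,0.45,0.45,0.45],"dp":[[0,30,33],[0,60,66],[0,90,99],[0,120,132],[0,150,165]],"twist":[3,7,11,14,17]}' 30
python3 -c "
from h import *
rep((.5087,-.1023,.180))"
```

```text
time_s: 0.6
tcp_pos: [0.3364, -0.4336, 0.2426]
eef_rot: [116.7, 89.9, 119.8]
contact_force: [1.3, -0.4, 0.4]
gripper_width: 0.0536
t0.6 g(mm) [ 336.4 -433.6  244.6] xdown [-0.001  0.002 -1.   ] ydir93.1 tw0.1 F [ 1.3 -0.4  0.4] M [-0.07 -0.21 -0.  ] w53.6 j6 -55
  -> (0.5087, -0.1023, 0.18) dp [ 65.  321.5 189.8]
```

```bash
python3 -m jog '{"fingers":[0.45,0.45,0.45,0.45,0.45],"dp":[[0,35,20],[5,70,40],[10,105,60],[20,140,80],[30,175,100]],"twist":[0,0,0,0,0]}'
python3 -m jog '{"fingers":[0.45,0.45,0.45,0.45,0.45],"dp":[[0,35,22],[10,70,44],[20,108,66],[30,140,83],[33,146,88]],"twist":[0,0,0,0,0]}'
python3 -c "
from h import *
rep((.5087,-.1023,.180),(.5087,-.1023,.085))"
```

```text
time_s: 1.1
tcp_pos: [0.4272, -0.2518, 0.2126]
eef_rot: [106.2, 89.9, 109.3]
contact_force: [0.2, 0.4, 0.8]
gripper_width: 0.0394
time_s: 1.6
tcp_pos: [0.5079, -0.0984, 0.1785]
eef_rot: [131.8, 89.8, 135.0]
contact_force: [-0.7, 0.0, 0.0]
gripper_width: 0.0397
t1.6 g(mm) [507.9 -98.4 180.5] xdown [-0.002  0.002 -1.   ] ydir93.2 tw0.2 F [-0.7  0.   0. ] M [-0.04  0.02  0.02] w39.7 j6 -97
  -> (0.5087, -0.1023, 0.18) dp [ 0.5 -3.9  0.6]
  -> (0.5087, -0.1023, 0.085) dp [95.5 -4.1  0.7]
```

```bash
python3 -m jog '{"fingers":[0.45,0.45,0.45,0.45,0.45],"dp":[[15,-4,0.7],[40,-4,0.7],[65,-4,0.7],[88,-4,0.7],[95,-4,0.7]],"twist":[0,0,0,0,0]}' 
python3 -m jog '{"fingers":[0.15,0.1,0.1,0.1,0.1],"dp":[[0,0,0],[0,0,0],[0,0,0],[0,0,0],[0,0,0]],"twist":[0,0,0,0,0]}' 30
python3 - <<'E'
from h import *
rep((.5087,-.1023,.085))
from plant import r
a=r.capture("wrist"); b=r.capture("scene")
im=np.hstack([cv2.resize(a["frame"],(512,384)),cv2.resize(b["frame"][160:290,200:360],(472,384),interpolation=cv2.INTER_CUBIC)])
cv2.imwrite("pics/g1.png",cv2.resize(im,(800,312))[:,:,::-1])
E
```

```text
time_s: 2.1
tcp_pos: [0.5069, -0.1027, 0.0813]
eef_rot: [161.7, 89.6, 164.9]
contact_force: [-0.1, -0.3, 0.9]
gripper_width: 0.039
time_s: 2.6
tcp_pos: [0.5076, -0.1027, 0.0823]
eef_rot: [154.5, 89.7, 157.7]
contact_force: [-0.4, -0.7, 3.1]
gripper_width: 0.0173
t2.6 g(mm) [ 507.6 -102.7   84.3] xdown [-0.004  0.002 -1.   ] ydir93.2 tw0.2 F [-0.4 -0.7  3.1] M [ 0.02  0.03 -0.01] w17.3 j6 -97
  -> (0.5087, -0.1023, 0.085) dp [-0.7  0.3  1.1]
```

View pics/g1.png

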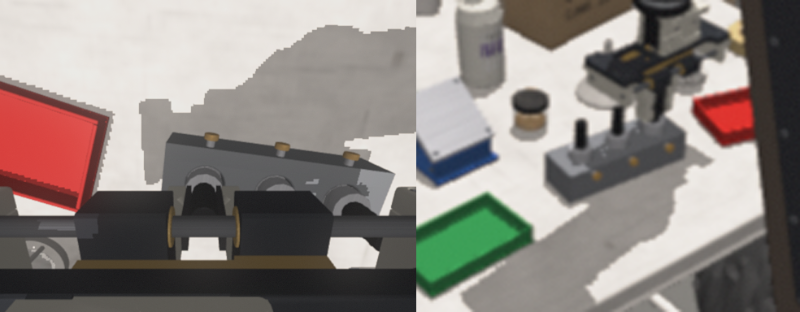

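Width is 17.3 mm, so the neck is held (wrist picture: neck at about (205,205) between the pads). Next is a straight pull up.

```bash
python3 -m jog '{"fingers":[0.1,0.1,0.1,0.1,0.1],"dp":[[-4,0,0],[-10,0,0],[-18,0,0],[-28,0,0],[-40,0,0]],"twist":[0,0,0,0,0]}' 
python3 -m jog '{"fingers":[0.1,0.1,0.1,0.1,0.1],"dp":[[-15,0,0],[-35,0,0],[-55,0,0],[-70,0,0],[-75,0,0]],"twist":[0,0,0,0,0]}' 
python3 -c "
from h import *
rep((.742,.122,.20),(.742,.122,.132))"
```

```text
time_s: 3.2
tcp_pos: [0.5072, -0.1028, 0.123]
eef_rot: [161.8, 89.7, 165.0]
contact_force: [-0.3, -0.6, -0.7]
gripper_width: 0.0172
time_s: 3.7
tcp_pos: [0.5082, -0.103, 0.2006]
eef_rot: [140.9, 89.8, 144.1]
contact_force: [-0.1, -1.1, -1.4]
gripper_width: 0.0175
t3.7 g(mm) [ 508.2 -103.   202.6] xdown [-0.002  0.002 -1.   ] ydir93.2 tw0.2 F [-0.1 -1.1 -1.4] M [-0.02 -0.05 -0.02] w17.5 j6 -97
  -> (0.742, 0.122, 0.2) dp [  2.4 211.5 246. ]
  -> (0.742, 0.122, 0.132) dp [ 70.4 211.4 246.2]
```

```bash
python3 -m jog '{"fingers":[0.1,0.1,0.1,0.1,0.1],"dp":[[0,20,22],[0,46,53],[0,72,84],[0,98,115],[0,126,146]],"twist":[0,0,0,0,0]}' 
python3 -m jog '{"fingers":[0.1,0.1,0.1,0.1,0.1],"dp":[[0,25,29],[0,50,58],[0,72,84],[2,84,99],[2,86,101]],"twist":[0,0,0,0,0]}' 
python3 - <<'E'
from h import *
rep((.742,.122,.132))
from plant import r
a=r.capture("wrist"); b=r.capture("scene"); c=r.capture("top")
im=np.hstack([a["frame"],cv2.resize(b["frame"][110:270,120:280],(384,384),interpolation=cv2.INTER_CUBIC),cv2.resize(c["frame"][60:220,130:290],(384,384),interpolation=cv2.INTER_CUBIC)])
cv2.imwrite("pics/e1.png",cv2.resize(im,(800,240))[:,:,::-1])
E
```

```text
time_s: 4.2
tcp_pos: [0.6474, 0.0319, 0.2002]
eef_rot: [152.3, 89.8, 155.5]
contact_force: [0.6, -1.1, -1.0]
gripper_width: 0.0175
time_s: 4.7
tcp_pos: [0.744, 0.125, 0.1958]
eef_rot: [169.5, 89.7, 172.7]
contact_force: [0.2, -0.3, -2.0]
gripper_width: 0.0174
t4.7 g(mm) [744.  125.  197.8] xdown [-0.006  0.001 -1.   ] ydir93.2 tw0.2 F [ 0.2 -0.3 -2. ] M [-0.06  0.01 -0.  ] w17.4 j6 -111
  -> (0.742, 0.122, 0.132) dp [65.8 -2.9 -1.8]
```

View pics/e1.png

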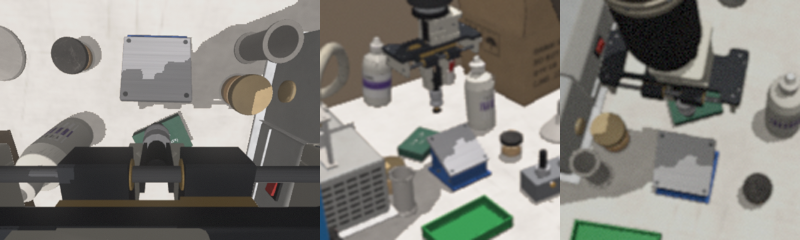

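The foot hangs behind the plate with clear space all round. In the wrist view the plate is at about (157,68), and the bottle is off to the side. I'll go down behind the high edge and tilt the foot against it with a light grip.

```bash
python3 -m jog '{"fingers":[0.1,0.1,0.1,0.1,0.1],"dp":[[12,-2,-2],[30,-3,-2],[48,-3,-2],[60,-3,-2],[65,-3,-2]],"twist":[0,0,0,0,0]}' 
python3 -m jog '{"fingers":[0.1,0.1,0.1,0.1,0.1],"dp":[[0,0,-3],[0,0,-7],[0,0,-11],[0,0,-15],[0,0,-19]],"twist":[0,0,0,0,0]}' 12
python3 -c "
from h import *
rep((.703,.122,.130))"
```

```text
time_s: 5.35
tcp_pos: [0.7395, 0.1192, 0.1306]
eef_rot: [174.4, 89.6, 177.6]
contact_force: [-0.0, -0.1, -1.1]
gripper_width: 0.0174
time_s: 5.85
tcp_pos: [0.7212, 0.1184, 0.132]
eef_rot: [162.8, 89.7, 165.9]
contact_force: [2.2, 0.5, -0.8]
gripper_width: 0.0177
t5.8 g(mm) [721.2 118.4 134. ] xdown [-0.004  0.001 -1.   ] ydir93.2 tw0.2 F [ 2.2  0.5 -0.8] M [ 0.05 -1.23  0.  ] w17.7 j6 -111
  -> (0.703, 0.122, 0.13) dp [  4.1   4.6 -17.9]
```

```bash
python3 -m jog '{"fingers":[0.1,0.1,0.1,0.1,0.1],"dp":[[1,1,-4],[2,2,-8],[3,3,-12],[4,3,-16],[4,3,-18]],"twist":[0,0,0,0,0]}'
python3 - <<'E'
from h import *
rep((.703,.122,.130))
from plant import r
a=r.capture("wrist"); b=r.capture("scene"); pickle.dump((a,b),open("t1.pkl","wb"))
im=np.hstack([cv2.resize(a["frame"][150:384,150:384],(400,400)),cv2.resize(b["frame"][150:250,150:250],(400,400),interpolation=cv2.INTER_CUBIC)])
cv2.imwrite("pics/t1.png",im[:,:,::-1])
E
```

```text
time_s: 6.35
tcp_pos: [0.7027, 0.1207, 0.1284]
eef_rot: [154.9, 89.8, 158.0]
contact_force: [2.6, -0.1, 3.1]
gripper_width: 0.0178
t6.3 g(mm) [702.7 120.7 130.4] xdown [-0.004  0.002 -1.   ] ydir93.2 tw0.2 F [ 2.6 -0.1  3.1] M [ 0.06 -1.2  -0.03] w17.8 j6 -112
  -> (0.703, 0.122, 0.13) dp [0.4 1.2 0.3]
```

View pics/t1.png

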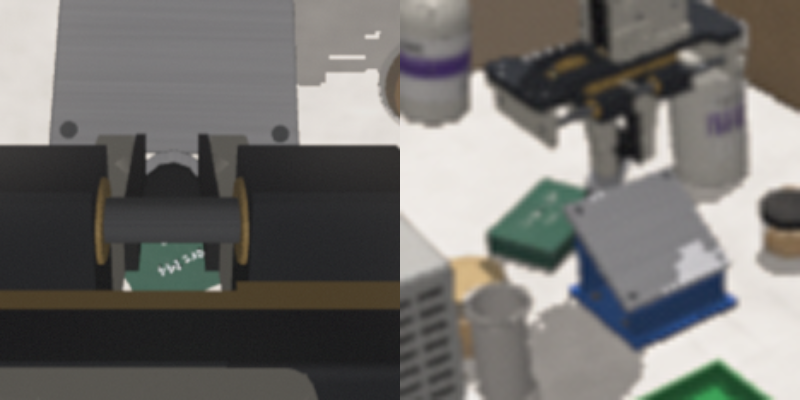

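```bash
python3 -m jog '{"fingers":[0.1,0.1,0.1,0.1,0.1],"dp":[[0,0,1],[-10,0,-4],[-26,0,-13],[-43,0,-23],[-60,0,-33]],"twist":[0,0,0,0,0]}' 30
python3 - <<'E'
from h import *
rep((.6205,.1167,.1424))
from plant import r
b=r.capture("scene");c=r.capture("top"); pickle.dump((b,c),open("t2.pkl","wb"))
g=np.array(r.get_state()["tcp_pos"])+[0,0,.002]; print(proj(b,g),proj(c,g))
for th in (20,30,40):
    n=Ro.from_euler("ZY",[3,-th],degrees=True).as_matrix()[:,2]; print(th,[proj(b,g+n*k).round(1).tolist() for k in (.012,-.027,-.061,-.079)])
im=np.hstack([cv2.resize(b["frame"][130:230,170:270],(400,400),interpolation=cv2.INTER_CUBIC),cv2.resize(c["frame"][100:200,160:260],(400,400),interpolation=cv2.INTER_CUBIC)])
cv2.imwrite("pics/t2.png",im[:,:,::-1])
E
```

```text
time_s: 6.95
tcp_pos: [0.6681, 0.1185, 0.1882]
eef_rot: [171.9, 89.5, 175.0]
contact_force: [0.5, -0.8, -0.2]
gripper_width: 0.0174
t7.0 g(mm) [668.1 118.5 190.2] xdown [-0.008  0.001 -1.   ] ydir93.1 tw0.1 F [ 0.5 -0.8 -0.2] M [-0.05 -0.04 -0.01] w17.4 j6 -113
  -> (0.6205, 0.1167, 0.1424) dp [ 48.2   0.8 -47.2]
[210.40107413 172.57255787] [205.72428604 152.68174237]
20 [[211.1, 169.8], [209.0, 178.6], [207.2, 185.9], [206.3, 189.7]]
30 [[211.4, 170.3], [208.1, 177.5], [205.3, 183.5], [203.9, 186.5]]
40 [[211.8, 170.9], [207.3, 176.2], [203.6, 180.7], [201.7, 183.0]]
```

View pics/t2.png

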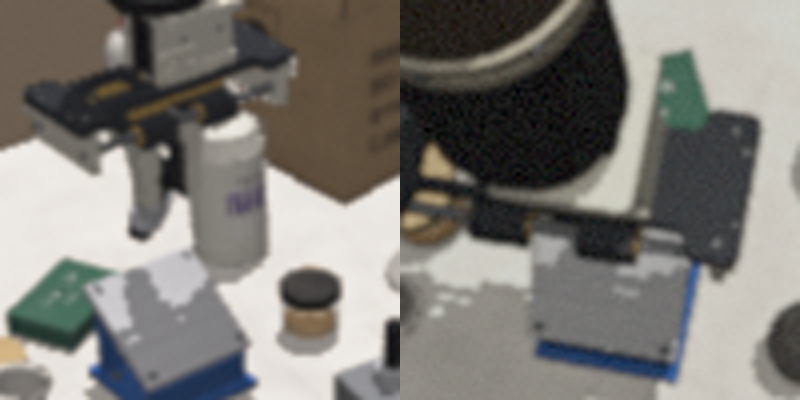

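The scene crop shows the foot tilted the right way, with its pad at about (141,234), i.e. image (205,188.5). I'll measure the tilt by pixels rather than by viewing.

```bash
cat >> h.py <<'E'
def tilt(b,g,dn=3.0):
    """tilt of held foot: dark pad centroid in the scene picture against the model"""
    gray=cv2.cvtColor(b["frame"],cv2.COLOR_RGB2GRAY).astype(float)
    ax=lambda th:Ro.from_euler("ZY",[dn,-th],degrees=True).as_matrix()[:,2]
    u,v=proj(b,g-.0755*ax(20)); x0,y0=int(u)-8,int(v)-8
    w=gray[y0:y0+17,x0:x0+17]
    m=(w<75).astype(np.uint8); n,l,st,ce=cv2.connectedComponentsWithStats(m,connectivity=4)
    for i in range(1,n):
        c=ce[i]+[x0,y0]; t=min(np.arange(-20,60,1.),key=lambda t:np.linalg.norm(proj(b,g-.0755*ax(t))-c))
        print("blob",st[i][4],c.round(1),"tilt",t,"resid",np.linalg.norm(proj(b,g-.0755*ax(t))-c).round(2))
    return w.astype(int)
E
python3 - <<'E'
from h import *
b,c=pickle.load(open("t2.pkl","rb"))
w=tilt(b,np.array([.6681,.1185,.1902])); print(w)
E
```

```text
blob 5 [204.2 187.8] tilt 29.0 resid 0.76
[[234 234 234 227 196 153 111  95  97 102 104 101  94 117 178 226 232]
 [234 234 234 223 171 132 108  97  96  97  96  94  98 141 203 228 231]
 [235 235 235 221 155 118 109 101  96  97  94  95 116 173 222 230 232]
 [235 235 236 222 148 113 114 109 105 100  96 105 146 206 230 232 232]
 [236 236 234 215 131  98 106 110 108 102 103 123 177 223 232 232 231]
 [236 236 232 201 109  65  84  93  95 104 129 169 209 229 231 230 230]
 [236 236 234 212 126  55  49  57  69 110 174 220 228 230 230 229 228]
 [234 235 234 225 181 127  93  75  96 149 206 229 232 229 229 228 228]
 [233 233 233 233 228 214 184 160 177 215 227 230 231 229 229 229 230]
 [232 232 233 233 234 232 226 222 225 229 230 231 230 230 229 229 229]
 [230 229 230 230 231 231 230 230 230 230 230 230 230 228 226 221 217]
 [229 227 229 229 230 230 230 231 230 229 228 227 225 219 211 205 196]
 [230 228 228 230 232 231 231 231 228 225 221 217 210 203 199 198 193]
 [229 228 228 229 231 231 229 227 220 212 207 203 200 197 196 196 196]
 [225 226 226 225 222 215 205 202 200 200 199 199 197 197 196 197 196]
 [186 206 212 200 173 157 152 153 166 188 198 198 198 196 197 196 197]
 [167 183 187 161 136 129 129 130 138 165 193 199 198 197 196 196 195]]
```

Tilt is about 29° by pixels, which is good. Move to 12 mm off the plate along its normal.

```bash
python3 -m jog '{"fingers":[0.1,0.1,0.1,0.1,0.1],"dp":[[5,0,-18],[20,0,-40],[36,1,-47],[46,1,-47],[48,1,-47]],"twist":[0,0,0,0,0]}' 
python3 -c "
from h import *
rep((.6265,.117,.132))"
python3 -m jog '{"fingers":[0.1,0.1,0.1,0.1,0.1],"dp":[[2,0,1],[4,0,2],[6,0,3.5],[7,0,4],[7,0,4]],"twist":[0,0,0,0,0]}' 10
python3 -c "
from h import *
rep((.6265,.117,.132))"
```

```text
time_s: 7.55
tcp_pos: [0.6217, 0.1173, 0.1426]
eef_rot: [151.3, 89.8, 154.5]
contact_force: [0.9, 0.8, -0.9]
gripper_width: 0.0172
t7.5 g(mm) [621.7 117.3 144.6] xdown [-0.004  0.002 -1.   ] ydir93.2 tw0.2 F [ 0.9  0.8 -0.9] M [-0.03  0.03  0.  ] w17.2 j6 -115
  -> (0.6265, 0.117, 0.132) dp [12.5 -0.6  4.8]
time_s: 8.05
tcp_pos: [0.6258, 0.1175, 0.1354]
eef_rot: [152.5, 89.8, 155.7]
contact_force: [-0.0, 0.6, -1.6]
gripper_width: 0.0179
t8.1 g(mm) [625.8 117.5 137.4] xdown [-0.004  0.002 -1.   ] ydir93.2 tw0.2 F [-0.   0.6 -1.6] M [-0.02 -0.04 -0.05] w17.9 j6 -115
  -> (0.6265, 0.117, 0.132) dp [ 5.4 -0.5  0.6]
```

```bash
for i in 1; do python3 -m jog '{"fingers":[0.1,0.1,0.1,0.1,0.1],"dp":[[1,0,0.5],[2,0,1],[3,0,1.5],[3.5,0,2],[3.5,0,2]],"twist":[0,0,0,0,0]}'; done
python3 -m jog '{"fingers":[0.1,0.1,0.1,0.1,0.1],"dp":[[0.5,0,0.2],[1,0,0.5],[1.5,0,0.8],[1.7,0,1],[1.7,0,1]],"twist":[0,0,0,0,0]}'
python3 -c "
from h import *
rep((.6265,.117,.132))"
```

```text
time_s: 8.55
tcp_pos: [0.6278, 0.1176, 0.1319]
eef_rot: [153.9, 89.7, 157.1]
contact_force: [0.4, -0.4, -1.8]
gripper_width: 0.0178
time_s: 9.05
tcp_pos: [0.6285, 0.1176, 0.1308]
eef_rot: [156.7, 89.7, 159.9]
contact_force: [-4.6, 0.3, 7.0]
gripper_width: 0.0175
t9.1 g(mm) [628.5 117.6 132.8] xdown [-0.004  0.002 -1.   ] ydir93.2 tw0.2 F [-4.6  0.3  7. ] M [0.11 1.73 0.01] w17.5 j6 -115
  -> (0.6265, 0.117, 0.132) dp [ 0.8 -0.5 -2. ]
```

```bash
python3 -m jog '{"fingers":[0.1,0.1,0.1,0.1,0.1],"dp":[[0,0,0],[1.2,0,0.7],[2.4,0,1.4],[3.6,0,2.1],[4.1,0,2.4]],"twist":[0,0,0,0,0]}' 40
python3 -c "
from h import *
rep((.6265,.117,.132))"
```

```text
time_s: 9.55
tcp_pos: [0.6302, 0.1177, 0.1276]
eef_rot: [160.3, 89.7, 163.6]
contact_force: [-7.1, 1.7, 9.8]
gripper_width: 0.0167
t9.6 g(mm) [630.2 117.7 129.6] xdown [-0.005  0.001 -1.   ] ydir93.2 tw0.2 F [-7.1  1.7  9.8] M [ 0.32  2.76 -0.03] w16.7 j6 -115
  -> (0.6265, 0.117, 0.132) dp [-2.3 -0.5 -3.8]
```

```bash
python3 -m jog '{"fingers":[0.1,0.1,0.1,0.1,0.1],"dp":[[0.6,0,0.3],[1.3,0,0.7],[1.7,0,0.9],[1.7,0,0.9],[1.7,0,0.9]],"twist":[0,0,0,0,0]}' 40
python3 - <<'E'
from h import *
from plant import r
rep((.6265,.117,.132))
b=r.capture("scene"); pickle.dump(b,open("p1.pkl","wb"))
cv2.imwrite("pics/p1.png",cv2.resize(b["frame"][150:230,160:260],(800,640),interpolation=cv2.INTER_CUBIC)[:600,:,::-1])
rep((.6265,.117,.132))
E
```

```text
time_s: 10.05
tcp_pos: [0.6304, 0.1177, 0.1272]
eef_rot: [163.1, 89.7, 166.3]
contact_force: [-7.9, -0.7, 11.2]
gripper_width: 0.0173
t10.1 g(mm) [630.5 117.7 129.2] xdown [-0.005  0.001 -1.   ] ydir93.2 tw0.2 F [-7.9 -0.7 11.2] M [0.23 2.84 0.01] w17.3 j6 -114
  -> (0.6265, 0.117, 0.132) dp [-2.7 -0.5 -4. ]
t10.1 g(mm) [630.5 117.7 129.2] xdown [-0.005  0.001 -1.   ] ydir93.2 tw0.2 F [-8.3  1.8 11. ] M [0.23 2.89 0.02] w17.2 j6 -114
  -> (0.6265, 0.117, 0.132) dp [-2.7 -0.5 -4. ]
```

View pics/p1.png

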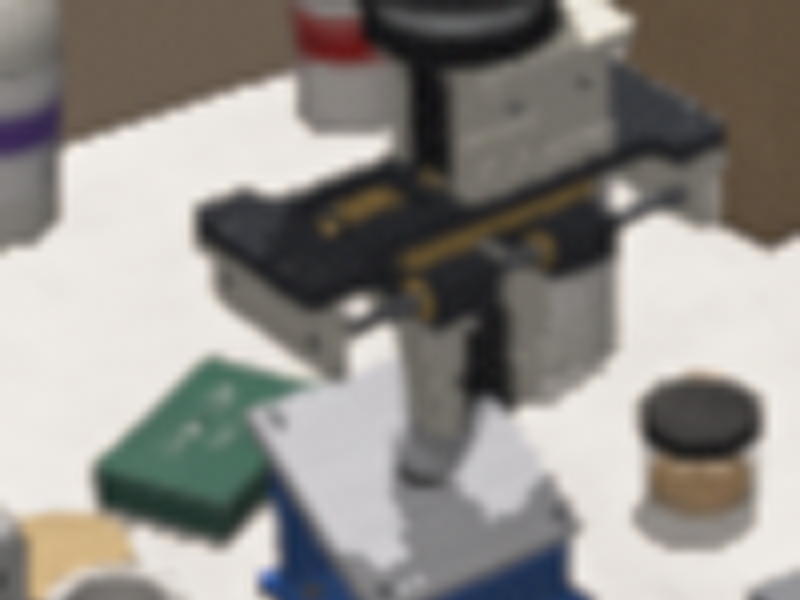

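The picture shows the foot square on the plate, pad at about (425,478). The force is about 15 N along the normal, so this spring is stiff, with about 5 mm of travel so far. A touch more travel, then back off.

```bash
python3 -m jog '{"fingers":[0.1,0.1,0.1,0.1,0.1],"dp":[[1,0,0.6],[2,0,1.1],[2,0,1.1],[2,0,1.1],[2,0,1.1]],"twist":[0,0,0,0,0]}' 40
python3 -c "
from h import *
rep((.6265,.117,.132))"
python3 -m jog '{"fingers":[0.1,0.1,0.1,0.1,0.1],"dp":[[-4,0,-2],[-10,0,-6],[-20,0,-12],[-32,0,-18],[-44,0,-25]],"twist":[0,0,0,0,0]}'
python3 - <<'E'
from h import *
from plant import r
rep((.573,.117,.094))
s=r.get_state(); b=r.capture("scene"); print(tilt(b,s["tcp_pos"]+[0,0,.002])[0])
E
```

```text
time_s: 10.6
tcp_pos: [0.6308, 0.1178, 0.1266]
eef_rot: [165.3, 89.7, 168.5]
contact_force: [-7.9, 1.6, 11.2]
gripper_width: 0.0166
t10.6 g(mm) [630.8 117.8 128.6] xdown [-0.006  0.001 -1.   ] ydir93.3 tw0.3 F [-7.9  1.6 11.2] M [0.23 3.08 0.07] w16.6 j6 -114
  -> (0.6265, 0.117, 0.132) dp [-3.4 -0.5 -4.4]
time_s: 11.1
tcp_pos: [0.6057, 0.1162, 0.1718]
eef_rot: [164.7, 89.7, 167.9]
contact_force: [0.4, 1.3, -0.9]
gripper_width: 0.0172
t11.1 g(mm) [605.7 116.2 173.8] xdown [-0.006  0.001 -1.   ] ydir93.3 tw0.3 F [ 0.4  1.3 -0.9] M [-0.03 -0.02  0.01] w17.2 j6 -115
  -> (0.573, 0.117, 0.094) dp [ 79.9   2.5 -32.2]
blob 8 [215.5 201. ] tilt 29.0 resid 1.25
[200 196 191 176 155 121 100  97 101 103 102  99  98 100 113 119 124]
```

Position travel since contact is about 6 mm, the final force about 14.6 N, tilt afterwards still 29°: a stiff spring, so green tray. Now I'll bring it upright against the plate's low front edge.

```bash
python3 -m jog '{"fingers":[0.1,0.1,0.1,0.1,0.1],"dp":[[0,0,-20],[8,1,-42],[35,2,-45],[65,2,-45],[80,2,-44]],"twist":[0,0,0,0,0]}' 30
python3 -c "
from h import *
rep((.608,.117,.092))"
python3 -m jog '{"fingers":[0.1,0.1,0.1,0.1,0.1],"dp":[[1,0,8],[1,0,16],[1,0,23],[1,0,30],[1,0,37]],"twist":[0,0,0,0,0]}' 12
python3 -c "
from h import *
rep((.608,.117,.092))"
```

```text
time_s: 11.65
tcp_pos: [0.5602, 0.1157, 0.0929]
eef_rot: [153.2, 89.7, 156.5]
contact_force: [-0.6, -0.2, -2.2]
gripper_width: 0.0177
t11.7 g(mm) [560.2 115.7  94.9] xdown [-0.004  0.002 -1.   ] ydir93.3 tw0.3 F [-0.6 -0.2 -2.2] M [-0.14  0.07  0.03] w17.7 j6 -118
  -> (0.608, 0.117, 0.092) dp [ 2.7 -1.5 47.8]
time_s: 12.15
tcp_pos: [0.5976, 0.1178, 0.0927]
eef_rot: [152.3, 89.7, 155.5]
contact_force: [-8.8, -0.6, 11.3]
gripper_width: 0.018
t12.2 g(mm) [597.7 117.8  94.7] xdown [-0.004  0.002 -1.   ] ydir93.3 tw0.3 F [-8.8 -0.6 11.3] M [0.17 3.02 0.06] w18.0 j6 -116
  -> (0.608, 0.117, 0.092) dp [ 2.6 -1.4 10.3]
```

The force points up and back. The low edge has probably entered the stem notch and caught the barrel's underside. I'll back straight out and check the tilt.

```bash
python3 -m jog '{"fingers":[0.1,0.1,0.1,0.1,0.1],"dp":[[0,0,-6],[0,0,-14],[0,0,-24],[0,0,-34],[0,0,-40]],"twist":[0,0,0,0,0]}' 25
python3 - <<'E'
from h import *
from plant import r
rep((.58,.117,.08))
s=r.get_state(); b=r.capture("scene"); g=s["tcp_pos"]+[0,0,.002]
tilt(b,g); pickle.dump((b,g),open("u1.pkl","wb"))
ax=lambda th:Ro.from_euler("ZY",[3,-th],degrees=True).as_matrix()[:,2]
u=proj(b,g-.05*ax(15)).astype(int); x0,y0=u[0]-30,u[1]-25
im=cv2.resize(b["frame"][y0:y0+50,x0:x0+66],None,fx=12,fy=12,interpolation=cv2.INTER_CUBIC)
for th,c in ((0,(255,0,0)),(15,(0,255,0)),(30,(0,0,255))):
    for k in (.012,-.027,-.061,-.079):
        q=(proj(b,g+k*ax(th))-[x0,y0]+.5)*12; cv2.circle(im,tuple(int(v) for v in q),3,c,-1)
cv2.imwrite("pics/u1.png",im[:,:,::-1])
E
```

```text
time_s: 12.65
tcp_pos: [0.5564, 0.1154, 0.093]
eef_rot: [151.5, 89.7, 154.8]
contact_force: [-0.5, 0.5, -1.4]
gripper_width: 0.0173
t12.7 g(mm) [556.4 115.4  95. ] xdown [-0.004  0.002 -1.   ] ydir93.3 tw0.3 F [-0.5  0.5 -1.4] M [ 0.03 -0.05 -0.02] w17.3 j6 -118
  -> (0.58, 0.117, 0.08) dp [14.9  0.2 23.7]
blob 48 [222.5 226.3] tilt 38.0 resid 2.06
blob 1 [233. 223.] tilt 31.0 resid 8.61
blob 8 [230.  233.4] tilt 13.0 resid 0.17
```

View pics/u1.png

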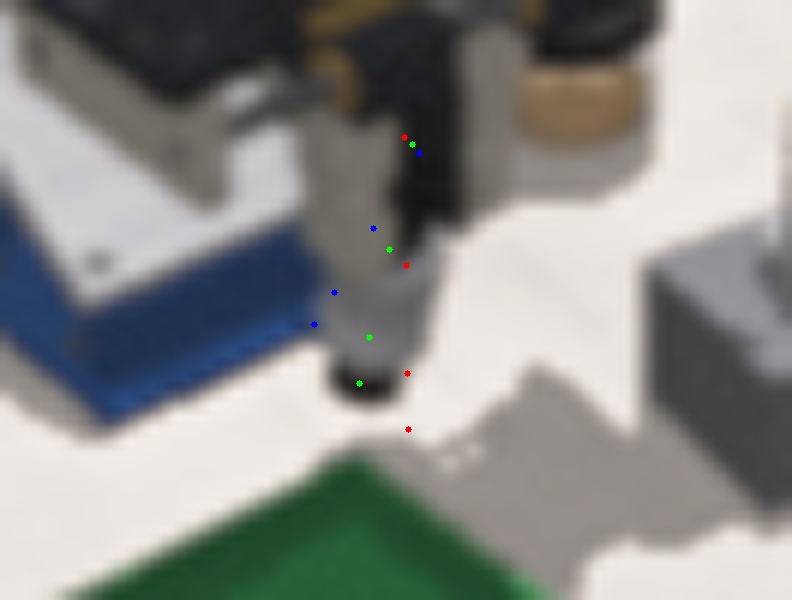

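The pad is now at about (365,385), which means 13° of tilt, so most of the uprighting happened. I'll repeat lower, so that the barrel itself meets the edge.

```bash
python3 -m jog '{"fingers":[0.1,0.1,0.1,0.1,0.1],"dp":[[3,0,4],[6,1,10],[9,1,20],[9,1,27],[9,1,28]],"twist":[0,0,0,0,0]}' 25
python3 -m jog '{"fingers":[0.1,0.1,0.1,0.1,0.1],"dp":[[0,0,6],[0,0,11],[0,0,16],[0,0,21],[0,0,24]],"twist":[0,0,0,0,0]}' 10
python3 -c "
from h import *
rep((.608,.117,.086))"
```

```text
time_s: 13.2
tcp_pos: [0.585, 0.118, 0.0834]
eef_rot: [156.6, 89.7, 159.9]
contact_force: [0.0, -0.5, -1.5]
gripper_width: 0.0176
time_s: 13.7
tcp_pos: [0.609, 0.1192, 0.0831]
eef_rot: [162.3, 89.7, 165.5]
contact_force: [-3.6, 0.5, 0.0]
gripper_width: 0.0177
t13.7 g(mm) [609.  119.2  85.1] xdown [-0.006  0.001 -1.   ] ydir93.3 tw0.3 F [-3.6  0.5  0. ] M [-0.09  1.11 -0.  ] w17.7 j6 -115
  -> (0.608, 0.117, 0.086) dp [-0.9 -2.1 -1.1]
```

```bash
python3 -m jog '{"fingers":[0.1,0.1,0.1,0.1,0.1],"dp":[[0,0,-8],[-12,0,-20],[-30,5,-40],[-45,15,-65],[-50,30,-90]],"twist":[0,0,0,0,0]}' 25
python3 - <<'E'
from h import *
from plant import r
rep((.4998,.165,.120),(.4998,.165,.083))
s=r.get_state(); b=r.capture("scene"); g=s["tcp_pos"]+[0,0,.002]
w=tilt(b,g); pickle.dump((b,g),open("u2.pkl","wb"))
E
```

```text
time_s: 14.2
tcp_pos: [0.5175, 0.1442, 0.1353]
eef_rot: [128.9, 89.8, 132.1]
contact_force: [0.1, 1.0, -1.5]
gripper_width: 0.0173
t14.2 g(mm) [517.5 144.2 137.3] xdown [-0.003  0.003 -1.   ] ydir93.2 tw0.2 F [ 0.1  1.  -1.5] M [ 0.14 -0.05 -0.02] w17.3 j6 -123
  -> (0.4998, 0.165, 0.12) dp [ 17.4  21.7 -16.5]
  -> (0.4998, 0.165, 0.083) dp [ 54.4  21.6 -16.4]
blob 74 [222.6 225.7] tilt 34.0 resid 1.72
blob 3 [233. 221.] tilt 30.0 resid 9.53
blob 9 [232.2 234.4] tilt 3.0 resid 0.12
```

Tilt is about 3°. Place it in the green tray.

```bash
python3 -m jog '{"fingers":[0.1,0.1,0.1,0.1,0.1],"dp":[[0,10,-8],[5,20,-15],[20,22,-16],[36,22,-16],[46,22,-16]],"twist":[0,0,0,0,0]}'
python3 -m jog '{"fingers":[0.1,0.1,0.1,0.1,0.1],"dp":[[2,0,0],[4,0,0],[6,0,0],[8,0,0],[9,0,0]],"twist":[0,0,0,0,0]}' 8
python3 -c "
from h import *
rep((.4998,.165,.083))"
```

```text
time_s: 14.75
tcp_pos: [0.4962, 0.1665, 0.0884]
eef_rot: [139.7, 89.7, 143.0]
contact_force: [-0.9, 0.3, -1.4]
gripper_width: 0.0176
time_s: 15.25
tcp_pos: [0.4964, 0.1666, 0.0796]
eef_rot: [134.3, 89.7, 137.5]
contact_force: [-0.2, -0.6, -0.9]
gripper_width: 0.0179
t15.2 g(mm) [496.4 166.6  81.6] xdown [-0.004  0.004 -1.   ] ydir93.2 tw0.2 F [-0.2 -0.6 -0.9] M [-0.05  0.    0.06] w17.9 j6 -126
  -> (0.4998, 0.165, 0.083) dp [-1.4 -1.8  3.3]
```

```bash
python3 -m jog '{"fingers":[0.1,0.1,0.1,0.1,0.1],"dp":[[1,0,0],[2,0,0],[3,0,0],[3.5,0,0],[3.5,0,0]],"twist":[0,0,0,0,0]}' 8
python3 -c "
from h import *
rep((.4998,.165,.083))"
```

```text
time_s: 15.75
tcp_pos: [0.4975, 0.167, 0.0774]
eef_rot: [109.4, 89.7, 112.7]
contact_force: [-0.5, -2.1, 8.9]
gripper_width: 0.0175
t15.8 g(mm) [497.5 167.   79.4] xdown [-0.002  0.005 -1.   ] ydir93.3 tw0.3 F [-0.5 -2.1  8.9] M [-0.6   0.14  0.03] w17.5 j6 -126
  -> (0.4998, 0.165, 0.083) dp [-3.6 -2.1  2.2]
```

```bash
python3 -m jog '{"fingers":[0.1,0.1,0.45,0.45,0.45],"dp":[[-1.5,0,0],[-1.5,0,0],[-1.5,0,0],[-1.5,0,0],[-1.5,0,0]],"twist":[0,0,0,0,0]}' 8
python3 -m jog '{"fingers":[0.45,0.45,0.45,0.45,0.45],"dp":[[-15,0,0],[-40,0,0],[-70,0,0],[-95,0,0],[-105,0,0]],"twist":[0,0,0,0,0]}' 30
python3 - <<'E'
from h import *
from plant import r
rep((.5132,-.0445,.18))
b=r.capture("scene"); f=b["frame"]
for p in [(.4975,.167,.095),(.4975,.167,.0075)]:
    u,v=proj(b,p).round().astype(int); print(u,v, cv2.cvtColor(f,cv2.COLOR_RGB2GRAY)[v-3:v+4,u-7:u+8])
E
```

```text
time_s: 16.25
tcp_pos: [0.4974, 0.1669, 0.0788]
eef_rot: [111.0, 89.7, 114.2]
contact_force: [0.1, 0.4, 0.7]
gripper_width: 0.0354
time_s: 16.75
tcp_pos: [0.4986, 0.1671, 0.1863]
eef_rot: [77.1, 89.6, 80.3]
contact_force: [0.0, -1.2, 0.5]
gripper_width: 0.0391
t16.8 g(mm) [498.6 167.1 188.3] xdown [ 0.001  0.007 -1.   ] ydir93.3 tw0.3 F [ 0.  -1.2  0.5] M [-0.04 -0.03  0.02] w39.1 j6 -126
  -> (0.5132, -0.0445, 0.18) dp [   6.9 -212.1    2.4]
230 232 [[ 70  65  67  90 117 137 176 187 196 214 221 223 223 224 223]
 [ 77 100 128 150 160 134 132 136 151 187 215 220 222 223 224]
 [137 173 202 191 138  83  61  58  86 146 201 217 218 221 224]
 [206 221 225 200 113  38  26  26  47 107 175 215 219 219 223]
 [225 227 227 201 109  28  22  21  38  94 166 218 222 221 221]
 [224 226 225 200 110  30  22  21  38  94 170 221 226 225 223]
 [220 223 224 203 115  36  16  19  38  93 169 222 227 226 225]]
231 256 [[113 110 106 105 107 111 112 109 102  99 104 110 111  97  73]
 [114 112 108  98  91  99 101  98  87  88 105 113 109  98  75]
 [113 111  98  73  63  77  85  78  62  64  87  98  88  77  70]
 [113 102  79  48  38  46  51  47  40  45  64  75  72  68  67]
 [105  85  65  48  33  31  31  31  33  44  59  67  70  69  69]
 [ 99  77  64  60  49  43  40  43  50  55  64  68  66  68  68]
 [ 90  72  66  66  63  61  61  64  64  66  67  67  66  64  68]]
```

The first foot stands upright in the green tray: neck top and pad are at the predicted pixels (230,232) and (231,256). Next is the middle foot.

```bash
python3 -m jog '{"fingers":[0.45,0.45,0.45,0.45,0.45],"dp":[[0,-45,0.5],[0,-90,1],[3,-135,1.5],[6,-180,2],[7,-210,2.4]],"twist":[0,0,0,0,0]}'
python3 -m jog '{"fingers":[0.45,0.45,0.45,0.45,0.45],"dp":[[0,-1,0],[15,-1,0],[35,-1,0],[50,-1,0],[50,-1,0]],"twist":[0,0,0,0,0]}'
python3 -c "
from h import *
rep((.5132,-.0445,.085))"
```

```text
time_s: 17.3
tcp_pos: [0.5121, -0.0447, 0.1767]
eef_rot: [92.3, 89.6, 95.5]
contact_force: [0.6, 0.5, 0.2]
gripper_width: 0.0395
time_s: 17.8
tcp_pos: [0.5102, -0.0454, 0.1239]
eef_rot: [132.1, 89.5, 135.3]
contact_force: [-0.6, 0.4, -0.1]
gripper_width: 0.0398
t17.8 g(mm) [510.2 -45.4 125.9] xdown [-0.006  0.006 -1.   ] ydir93.2 tw0.2 F [-0.6  0.4 -0.1] M [-0.04  0.03 -0.  ] w39.8 j6 -103
  -> (0.5132, -0.0445, 0.085) dp [40.9  0.5  3.3]
```

```bash
python3 -m jog '{"fingers":[0.45,0.45,0.45,0.45,0.1],"dp":[[10,0.5,3],[25,0.5,3],[37,0.5,3],[40,0.5,3],[40,0.5,3]],"twist":[0,0,0,0,0]}' 30
python3 -m jog '{"fingers":[0.1,0.1,0.1,0.1,0.1],"dp":[[0,0,0],[0,0,0],[0,0,0],[-3,0,0],[-8,0,0]],"twist":[0,0,0,0,0]}' 30
python3 -m jog '{"fingers":[0.1,0.1,0.1,0.1,0.1],"dp":[[-12,0,0],[-30,0,0],[-55,0,0],[-85,0,0],[-107,0,0]],"twist":[0,0,0,0,0]}' 30
python3 -c "
from h import *
rep((.742,.122,.20))"
```

```text
time_s: 18.3
tcp_pos: [0.5128, -0.0445, 0.0834]
eef_rot: [138.5, 89.5, 141.7]
contact_force: [-0.4, 0.0, 0.5]
gripper_width: 0.0357
time_s: 18.8
tcp_pos: [0.5135, -0.0443, 0.0915]
eef_rot: [130.4, 89.5, 133.6]
contact_force: [4.9, -1.0, -4.2]
gripper_width: 0.0173
time_s: 19.3
tcp_pos: [0.5138, -0.0451, 0.2014]
eef_rot: [126.3, 89.6, 129.6]
contact_force: [1.2, 0.2, -2.1]
gripper_width: 0.0171
t19.3 g(mm) [513.8 -45.1 203.4] xdown [-0.005  0.006 -1.   ] ydir93.2 tw0.2 F [ 1.2  0.2 -2.1] M [-0.01 -0.13  0.01] w17.1 j6 -103
  -> (0.742, 0.122, 0.2) dp [  3.2 154.1 237.2]
```

```bash
python3 -m jog '{"fingers":[0.1,0.1,0.1,0.1,0.1],"dp":[[0,15,22],[0,34,53],[0,55,84],[0,77,118],[1,98,151]],"twist":[0,0,0,0,0]}' 30
python3 -m jog '{"fingers":[0.1,0.1,0.1,0.1,0.1],"dp":[[0,18,28],[0,36,56],[0,50,78],[15,56,87],[40,57,88]],"twist":[0,0,0,0,0]}' 30
python3 -c "
from h import *
rep((.740,.120,.132))"
```

```text
time_s: 19.8
tcp_pos: [0.6597, 0.0619, 0.2017]
eef_rot: [127.1, 89.6, 130.3]
contact_force: [0.6, -0.6, -0.6]
gripper_width: 0.0174
time_s: 20.3
tcp_pos: [0.7452, 0.1247, 0.1625]
eef_rot: [110.6, 89.6, 113.8]
contact_force: [0.0, -0.8, -2.1]
gripper_width: 0.0173
t20.3 g(mm) [745.2 124.7 164.5] xdown [-0.003  0.006 -1.   ] ydir93.2 tw0.2 F [ 0.  -0.8 -2.1] M [-0.07 -0.02 -0.  ] w17.3 j6 -111
  -> (0.74, 0.12, 0.132) dp [32.5 -4.6 -5.4]
```

```bash
python3 -m jog '{"fingers":[0.1,0.1,0.1,0.1,0.1],"dp":[[12,-3,-4],[26,-4,-5],[32,-4,-5],[32,-4,-8],[32,-4,-12]],"twist":[0,0,0,0,0]}' 12
python3 -c "
from h import *
rep((.703,.122,.130))"
python3 -m jog '{"fingers":[0.1,0.1,0.1,0.1,0.1],"dp":[[0,0,-5],[0,1,-11],[1,1,-17],[1,1,-23],[1,1,-29]],"twist":[0,0,0,0,0]}' 12
python3 -c "
from h import *
rep((.7025,.122,.130))"
```

```text
time_s: 20.8
tcp_pos: [0.7335, 0.1201, 0.1314]
eef_rot: [102.0, 89.6, 105.2]
contact_force: [0.2, 0.1, -1.4]
gripper_width: 0.0178
t20.8 g(mm) [733.5 120.1 133.4] xdown [-0.002  0.006 -1.   ] ydir93.2 tw0.2 F [ 0.2  0.1 -1.4] M [-0.03 -0.04  0.03] w17.8 j6 -111
  -> (0.703, 0.122, 0.13) dp [  3.5   3.6 -30.3]
time_s: 21.3
tcp_pos: [0.7049, 0.1198, 0.1318]
eef_rot: [78.4, 89.6, 81.6]
contact_force: [3.2, 0.2, 2.9]
gripper_width: 0.0176
t21.3 g(mm) [704.9 119.8 133.8] xdown [ 0.001  0.007 -1.   ] ydir93.3 tw0.3 F [3.2 0.2 2.9] M [ 0.06 -1.49 -0.03] w17.6 j6 -112
  -> (0.7025, 0.122, 0.13) dp [ 3.8  2.3 -2.3]
```

```bash
python3 -m jog '{"fingers":[0.1,0.1,0.1,0.1,0.1],"dp":[[2,1,-2],[3,1,-4],[3,1,-4],[3,1,-4],[3,1,-4]],"twist":[0,0,0,0,0]}' 12
python3 -m jog '{"fingers":[0.1,0.1,0.1,0.1,0.1],"dp":[[0,0,1],[-10,0,-4],[-26,0,-13],[-43,0,-23],[-60,0,-33]],"twist":[0,0,0,0,0]}' 30
python3 - <<'E'
from h import *
from plant import r
rep((.6205,.1167,.1424))
s=r.get_state(); b=r.capture("scene"); g=s["tcp_pos"]+[0,0,.002]
w=tilt(b,g); pickle.dump((b,g),open("t3.pkl","wb")); print(w[2:12])
E
```

```text
time_s: 21.8
tcp_pos: [0.7008, 0.1206, 0.1284]
eef_rot: [83.8, 89.6, 87.1]
contact_force: [3.2, -0.7, 2.7]
gripper_width: 0.0174
time_s: 22.3
tcp_pos: [0.6662, 0.1181, 0.1896]
eef_rot: [94.2, 89.6, 97.4]
contact_force: [0.1, -0.3, -1.6]
gripper_width: 0.0173
t22.3 g(mm) [666.2 118.1 191.6] xdown [-0.001  0.007 -1.   ] ydir93.3 tw0.3 F [ 0.1 -0.3 -1.6] M [-0.01  0.01 -0.  ] w17.3 j6 -113
  -> (0.6205, 0.1167, 0.1424) dp [ 49.3   0.9 -45.7]
blob 4 [204.  187.5] tilt 30.0 resid 1.2
[[234 231 206 149 116 104 103  99  95  94  94 115 169 220 230 231 230]
 [235 232 207 136 112 113 113 106  97  94 101 144 205 229 231 231 231]
 [235 227 175 107 101 113 113 107 100  99 119 175 224 231 231 232 232]
 [236 223 154  79  79  96 104 103 104 124 161 207 229 232 232 232 231]
 [236 226 167  90  54  66  80  91 127 184 220 228 231 231 230 230 231]
 [236 234 215 155  98  62  69 109 172 223 231 231 231 229 229 229 230]
 [234 234 231 219 178 142 142 179 221 232 232 231 230 229 228 229 230]
 [233 233 234 233 228 223 222 226 231 231 231 230 229 229 229 229 231]
 [232 232 233 233 233 232 232 231 230 230 230 230 230 229 228 229 227]
 [229 230 230 230 231 231 230 230 229 230 230 230 229 226 222 216 203]]
```

```bash
python3 -m jog '{"fingers":[0.1,0.1,0.1,0.1,0.1],"dp":[[5,0,-18],[20,0,-40],[38,1,-45],[49,1,-44],[54,1,-43]],"twist":[0,0,0,0,0]}' 15
python3 -m jog '{"fingers":[0.1,0.1,0.1,0.1,0.1],"dp":[[1,0,0.5],[1.5,0,1],[2,0,1.2],[2,0,1.2],[2,0,1.2]],"twist":[0,0,0,0,0]}' 12
python3 -c "
from h import *
rep((.6265,.117,.132))"
```

```text
time_s: 22.85
tcp_pos: [0.6233, 0.1173, 0.1394]
eef_rot: [65.8, 89.5, 69.1]
contact_force: [0.6, -0.0, -1.3]
gripper_width: 0.0175
time_s: 23.35
tcp_pos: [0.6247, 0.1173, 0.1376]
eef_rot: [64.4, 89.5, 67.7]
contact_force: [-0.1, -1.1, -1.8]
gripper_width: 0.0173
t23.4 g(mm) [624.7 117.3 139.6] xdown [ 0.003  0.008 -1.   ] ydir93.3 tw0.3 F [-0.1 -1.1 -1.8] M [-0.06 -0.03 -0.03] w17.3 j6 -114
  -> (0.6265, 0.117, 0.132) dp [ 7.6 -0.5  1.7]
```

```bash
python3 -m jog '{"fingers":[0.1,0.1,0.1,0.1,0.1],"dp":[[1.5,0,0.8],[3,0,1.6],[4.3,0,2.4],[4.6,0,2.6],[4.6,0,2.6]],"twist":[0,0,0,0,0]}' 12
python3 -c "
from h import *
rep((.6265,.117,.132))"
python3 -m jog '{"fingers":[0.1,0.1,0.1,0.1,0.1],"dp":[[0.5,0,0.3],[1,0,0.6],[1.5,0,0.9],[1.8,0,1],[1.8,0,1]],"twist":[0,0,0,0,0]}' 12
python3 -c "
from h import *
rep((.6265,.117,.132))"
```

```text
time_s: 23.85
tcp_pos: [0.6273, 0.1175, 0.1329]
eef_rot: [65.2, 89.5, 68.5]
contact_force: [-0.4, 0.0, -0.5]
gripper_width: 0.0177
t23.9 g(mm) [627.3 117.5 134.9] xdown [ 0.003  0.008 -1.   ] ydir93.3 tw0.3 F [-0.4  0.  -0.5] M [-0.1   0.02  0.  ] w17.7 j6 -114
  -> (0.6265, 0.117, 0.132) dp [ 2.9 -0.5 -0.9]
time_s: 24.35
tcp_pos: [0.6284, 0.1176, 0.1312]
eef_rot: [64.4, 89.5, 67.7]
contact_force: [-1.4, -0.3, 0.5]
gripper_width: 0.0176
t24.4 g(mm) [628.4 117.6 133.2] xdown [ 0.003  0.008 -1.   ] ydir93.3 tw0.3 F [-1.4 -0.3  0.5] M [-0.07  0.39 -0.  ] w17.6 j6 -114
  -> (0.6265, 0.117, 0.132) dp [ 1.2 -0.5 -1.9]
```

```bash
python3 -m jog '{"fingers":[0.1,0.1,0.1,0.1,0.1],"dp":[[0,0,0],[1.5,0,0.9],[3,0,1.8],[4,0,2.4],[4,0,2.4]],"twist":[0,0,0,0,0]}' 30
python3 -c "
from h import *
rep((.6265,.117,.132))"
python3 -m jog '{"fingers":[0.1,0.1,0.1,0.1,0.1],"dp":[[0.3,0,0.2],[0.6,0,0.3],[0.6,0,0.3],[0.6,0,0.3],[0.6,0,0.3]],"twist":[0,0,0,0,0]}' 30
python3 -c "
from h import *
from plant import r
rep((.6265,.117,.132))
print(sum(r.get_state()['contact_force'] for _ in range(5))/5)
b=r.capture('scene'); rep(); s=r.get_state(); tilt(b,s['tcp_pos']+[0,0,.002])"
```

```text
time_s: 24.85
tcp_pos: [0.6309, 0.1178, 0.1271]
eef_rot: [64.8, 89.5, 68.1]
contact_force: [-1.8, -0.2, 3.2]
gripper_width: 0.0174
t24.9 g(mm) [630.9 117.8 129.1] xdown [ 0.003  0.008 -1.   ] ydir93.3 tw0.3 F [-1.8 -0.2  3.2] M [-0.02  0.75 -0.01] w17.4 j6 -114
  -> (0.6265, 0.117, 0.132) dp [-2.9 -0.5 -4.4]
time_s: 25.35
tcp_pos: [0.6312, 0.1178, 0.1266]
eef_rot: [64.0, 89.5, 67.3]
contact_force: [-1.9, -0.0, 3.2]
gripper_width: 0.0172
t25.4 g(mm) [631.2 117.8 128.6] xdown [ 0.003  0.008 -1.   ] ydir93.3 tw0.3 F [-1.9 -0.   3.2] M [-0.06  0.74  0.02] w17.2 j6 -114
  -> (0.6265, 0.117, 0.132) dp [-3.4 -0.5 -4.7]
[-1.9020758  -0.02054442  3.23349564]
t25.4 g(mm) [631.2 117.7 128.6] xdown [ 0.003  0.008 -1.   ] ydir93.3 tw0.3 F [-2.2 -0.7  4.2] M [-0.06  0.73  0.02] w17.2 j6 -114
```

About 5 N at about 6 mm: this one is soft. Back off and bring it upright at the low edge, lower this time.

```bash
python3 -m jog '{"fingers":[0.1,0.1,0.1,0.1,0.1],"dp":[[-4,0,-2],[-10,0,-6],[-20,0,-12],[-32,0,-24],[-38,0,-44]],"twist":[0,0,0,0,0]}' 30
python3 -m jog '{"fingers":[0.1,0.1,0.1,0.1,0.1],"dp":[[0,0,-20],[15,0,-27],[40,0,-27],[65,0,-27],[82,0,-27]],"twist":[0,0,0,0,0]}' 30
python3 -c "
from h import *
rep((.570,.117,.081),(.608,.117,.086))"
```

```text
time_s: 25.9
tcp_pos: [0.5872, 0.1151, 0.166]
eef_rot: [55.2, 89.4, 58.5]
contact_force: [0.3, 0.5, -1.6]
gripper_width: 0.0172
time_s: 26.4
tcp_pos: [0.5595, 0.1141, 0.0836]
eef_rot: [56.6, 89.4, 59.9]
contact_force: [0.4, 0.1, -0.6]
gripper_width: 0.017
t26.4 g(mm) [559.5 114.   85.6] xdown [ 0.005  0.009 -1.   ] ydir93.3 tw0.3 F [ 0.4  0.1 -0.6] M [-0.05  0.08 -0.  ] w17.0 j6 -117
  -> (0.57, 0.117, 0.081) dp [ 4.7  2.3 10.6]
  -> (0.608, 0.117, 0.086) dp [-0.1  0.2 48.6]
```

```bash
python3 -m jog '{"fingers":[0.1,0.1,0.1,0.1,0.1],"dp":[[5,1,9],[6,1,16],[5.5,1,22],[5,1,28],[4,1,34]],"twist":[0,0,0,0,0]}' 10
python3 -c "
from h import *
rep((.608,.117,.086))"
python3 -m jog '{"fingers":[0.1,0.1,0.1,0.1,0.1],"dp":[[-1,0,5],[-2,0,10],[-3,0,14],[-4,0,16],[-4,0,16.5]],"twist":[0,0,0,0,0]}' 10
python3 -c "
from h import *
rep((.608,.117,.086))"
```

```text
time_s: 26.9
tcp_pos: [0.5941, 0.1171, 0.0807]
eef_rot: [54.6, 89.4, 57.9]
contact_force: [-2.9, 0.4, 0.7]
gripper_width: 0.0176
t26.9 g(mm) [594.1 117.1  82.7] xdown [ 0.006  0.009 -1.   ] ydir93.3 tw0.3 F [-2.9  0.4  0.7] M [-0.03  0.96  0.02] w17.6 j6 -116
  -> (0.608, 0.117, 0.086) dp [-3.2 -0.9 13.9]
time_s: 27.4
tcp_pos: [0.6107, 0.118, 0.0846]
eef_rot: [55.7, 89.4, 59.0]
contact_force: [-3.5, 0.2, 0.2]
gripper_width: 0.0176
t27.4 g(mm) [610.7 118.   86.6] xdown [ 0.005  0.009 -1.   ] ydir93.3 tw0.3 F [-3.5  0.2  0.2] M [0.03 1.05 0.01] w17.6 j6 -115
  -> (0.608, 0.117, 0.086) dp [ 0.6 -0.8 -2.7]
```

```bash
python3 -m jog '{"fingers":[0.1,0.1,0.1,0.1,0.1],"dp":[[0,0,-10],[-25,0,-18],[-60,0,-25],[-95,-10,-35],[-120,-30,-45]],"twist":[0,0,0,0,0]}' 30
python3 - <<'E'
from h import *
from plant import r
rep((.4966,-.2326,.20))
s=r.get_state(); b=r.capture("scene"); g=s["tcp_pos"]+[0,0,.002]
w=tilt(b,g); pickle.dump((b,g),open("u3.pkl","wb")); print(w)
E
```

```text
time_s: 27.9
tcp_pos: [0.567, 0.0851, 0.2065]
eef_rot: [45.7, 89.2, 49.0]
contact_force: [-0.4, 0.1, -1.7]
gripper_width: 0.0171
t27.9 g(mm) [567.   85.1 208.5] xdown [ 0.009  0.01  -1.   ] ydir93.4 tw0.4 F [-0.4  0.1 -1.7] M [-0.06 -0.08 -0.  ] w17.1 j6 -114
  -> (0.4966, -0.2326, 0.2) dp [   4.7 -313.1  -89. ]
blob 3 [240. 187.] tilt 29.0 resid 10.15
blob 16 [239.5 201. ] tilt -1.0 resid 0.18
[[130 131 130 132 132 131 128 128 116 106 107 105  96  77  56  55  70]
 [129 130 131 131 132 132 128 127 118 105 103 113 113 106  97 100 110]
 [130 130 129 130 131 130 127 124 116 104  99 107 113 115 113 113 114]
 [129 131 129 129 130 127 126 125 117 105  96 100 104 107 107 109 105]
 [131 130 130 130 128 124 125 125 119 109  99  99 103 104 104 104 102]
 [129 129 129 129 127 124 122 122 120 112 102  99 102 103 105 104 101]
 [127 127 127 127 128 123 122 121 119 113 103  98  99 102 104 102  99]
 [126 126 126 126 123 123 122 120 116 113 109 104 102 101 100 100 101]
 [122 123 124 123 120 118 122 123 117 115 113 116 117 118 117 116 115]
 [123 121 124 121 118 122 132 136 139 138 119 116 121 125 126 124 119]
 [138 139 139 137 135 136 139 152 181 195 162 132 120 121 121 120 114]
 [142 144 144 142 144 150 168 190 222 228 214 172 129 111 108 105  99]
 [142 143 143 142 154 187 219 226 231 231 218 155  98  89  91  86  74]
 [165 168 167 171 191 223 232 233 232 231 212 128  60  58  67  60  47]
 [218 224 224 223 226 231 233 233 232 230 211 121  46  36  40  38  34]
 [227 232 232 232 232 232 233 233 233 232 220 164 119  89  55  30  35]
 [219 229 231 231 230 231 232 232 232 233 231 223 212 178 127  62  37]]
```

```bash
python3 -m jog '{"fingers":[0.1,0.1,0.1,0.1,0.1],"dp":[[0,-40,-10],[0,-80,-22],[0,-120,-34],[0,-162,-46],[0,-204,-58]],"twist":[0,0,0,0,0]}'
python3 -m jog '{"fingers":[0.1,0.1,0.1,0.1,0.1],"dp":[[0,-40,-12],[5,-80,-23],[15,-103,-30],[35,-110,-32],[60,-110,-32]],"twist":[0,0,0,0,0]}'
python3 -c "
from h import *
rep((.4966,-.2326,.088))"
```

```text
time_s: 28.45
tcp_pos: [0.5202, -0.1256, 0.2078]
eef_rot: [34.3, 89.0, 37.7]
contact_force: [0.8, -0.4, -0.8]
gripper_width: 0.0173
time_s: 28.95
tcp_pos: [0.4955, -0.238, 0.1464]
eef_rot: [27.3, 88.9, 30.6]
contact_force: [0.3, 0.1, -1.8]
gripper_width: 0.0174
t28.9 g(mm) [ 495.5 -238.   148.4] xdown [ 0.017  0.01  -1.   ] ydir93.3 tw0.3 F [ 0.3  0.1 -1.8] M [-0.01  0.05 -0.03] w17.4 j6 -81
  -> (0.4966, -0.2326, 0.088) dp [60.5  4.8  0.4]
```

```bash
python3 -m jog '{"fingers":[0.1,0.1,0.1,0.1,0.1],"dp":[[15,2,0],[35,4,0],[50,5,0],[57,5,0],[59,5,0]],"twist":[0,0,0,0,0]}'
python3 -m jog '{"fingers":[0.1,0.1,0.1,0.1,0.1],"dp":[[2,0,0],[4,0,0],[6,0,0],[7,0,0],[7,0,0]],"twist":[0,0,0,0,0]}' 8
python3 -c "
from h import *
rep((.4966,-.2326,.083))"
```

```text
time_s: 29.45
tcp_pos: [0.4958, -0.2323, 0.0869]
eef_rot: [28.6, 88.9, 31.9]
contact_force: [-0.1, -0.5, -1.3]
gripper_width: 0.0175
time_s: 29.95
tcp_pos: [0.4963, -0.2323, 0.0802]
eef_rot: [26.8, 88.9, 30.1]
contact_force: [-0.5, 0.5, 0.4]
gripper_width: 0.0181
t29.9 g(mm) [ 496.3 -232.3   82.2] xdown [ 0.017  0.01  -1.   ] ydir93.3 tw0.3 F [-0.5  0.5  0.4] M [ 0.08  0.06 -0.01] w18.1 j6 -81
  -> (0.4966, -0.2326, 0.083) dp [-0.8 -0.3  0.3]
```

```bash
python3 -m jog '{"fingers":[0.1,0.1,0.1,0.1,0.1],"dp":[[1.5,0,0],[3,0,0],[4,0,0],[4,0,0],[4,0,0]],"twist":[0,0,0,0,0]}' 6
python3 -m jog '{"fingers":[0.1,0.1,0.45,0.45,0.45],"dp":[[-2,0,0],[-3,0,0],[-3,0,0],[-3,0,0],[-3,0,0]],"twist":[0,0,0,0,0]}' 6
python3 -m jog '{"fingers":[0.45,0.45,0.45,0.45,0.45],"dp":[[-15,0,0],[-40,0,0],[-70,0,0],[-95,0,0],[-105,0,0]],"twist":[0,0,0,0,0]}' 30
python3 - <<'E'
from h import *
from plant import r
rep((.5178,.0133,.18))
b=r.capture("top"); f=cv2.cvtColor(b["frame"],cv2.COLOR_RGB2GRAY)
for p in [(.4963,-.2323,.095),(.4963,-.2323,.004)]:
    print(proj(b,p).round(1))
u,v=proj(b,(.4963,-.2323,.05)).round().astype(int);print(u,v); print(f[v-10:v+11,u-10:u+11])
E
```

```text
time_s: 30.45
tcp_pos: [0.4965, -0.2323, 0.0764]
eef_rot: [26.2, 88.8, 29.5]
contact_force: [-1.1, 1.1, 2.1]
gripper_width: 0.0179
time_s: 30.95
tcp_pos: [0.4963, -0.2323, 0.0792]
eef_rot: [26.8, 88.9, 30.1]
contact_force: [-0.8, -0.4, -0.3]
gripper_width: 0.0358
time_s: 31.45
tcp_pos: [0.4956, -0.2336, 0.1867]
eef_rot: [20.4, 88.7, 23.7]
contact_force: [0.2, -0.1, -0.6]
gripper_width: 0.0391
t31.4 g(mm) [ 495.5 -233.6  188.7] xdown [ 0.021  0.009 -1.   ] ydir93.3 tw0.3 F [ 0.2 -0.1 -0.6] M [-0.01 -0.04 -0.02] w39.1 j6 -81
  -> (0.5178, 0.0133, 0.18) dp [ 11.4 245.2  36.2]
[338.9 265.8]
[331.1 265.6]
335 266
[[ 49  64  88  93  91  96  98  95  96  97  97  92  98  98  95 101  97  97
   98 100  97]
 [ 48  70  89  96  95  96  92  98  97  97  97  97  98  98  98  99  98  97
   99 100  97]
 [ 54  79  91  94  92  94  90  93  97  95  94  96  92  97  94  99  95  97
   96  97 101]
 [ 60  86  89  91  94  93  95  94  90  91  95  91  94  96  92  96  98  95
   97  98  95]
 [ 70  86  91  90  93  88  92  92  95  92  93  93  97  99  90  97  94  95
   99  96  94]
 [ 77  90  91  92  91  87  92  90  92  
[... 685 characters left out ...]
2  84  83  84  84  82  86  79  83  87  88  85  88  89  88  87
   86  88  88]
 [ 79  82  83  82  82  84  85  83  85  85  82  83  80  82  85  84  88  87
   88  86  89]
 [ 85  76  80  80  82  85  81  81  80  86  86  82  85  84  86  83  81  83
   88  89  88]
 [ 77  80  77  80  78  81  82  82  79  80  84  82  83  80  86  83  86  81
   83  87  86]
 [ 79  75  78  78  80  82  79  82  75  82  82  83  83  81  80  80  82  82
   81  83  83]
 [ 76  76  77  74  81  77  78  76  82  74  81  82  78  83  79  82  80  82
   83  84  85]
 [ 74  74  69  73  79  80  76  77  79  77  77  80  77  75  81  83  81  80
   81  80  82]
 [ 69  71  68  78  76  75  76  82  71  78  78  75  76  75  74  77  75  80
   82  79  80]]
```

```bash
python3 -m jog '{"fingers":[0.45,0.45,0.45,0.45,0.45],"dp":[[0,42,7],[0,90,14],[3,138,22],[6,186,29],[9,230,34]],"twist":[0,0,0,0,0]}'
python3 - <<'E'
from h import *
from plant import r
rep((.5178,.0133,.125),(.5178,.0133,.085))
b=r.capture("top"); c=r.capture("scene")
im=np.hstack([cv2.resize(b["frame"][220:310,290:390],(400,360),interpolation=cv2.INTER_CUBIC),cv2.resize(c["frame"][150:290,220:376],(401,360),interpolation=cv2.INTER_CUBIC)])
cv2.imwrite("pics/r1.png",im[:,:,::-1])
E
```

```text
time_s: 32.0
tcp_pos: [0.516, -0.0001, 0.1794]
eef_rot: [20.4, 88.7, 23.7]
contact_force: [1.7, 0.3, 0.0]
gripper_width: 0.0392
t32.0 g(mm) [ 5.159e+02 -1.000e-01  1.814e+02] xdown [ 0.02   0.009 -1.   ] ydir93.3 tw0.3 F [1.7 0.3 0. ] M [-0.07 -0.04 -0.01] w39.2 j6 -108
  -> (0.5178, 0.0133, 0.125) dp [56.5 12.8  1.5]
  -> (0.5178, 0.0133, 0.085) dp [96.5 12.5  0.6]
```

View pics/r1.png

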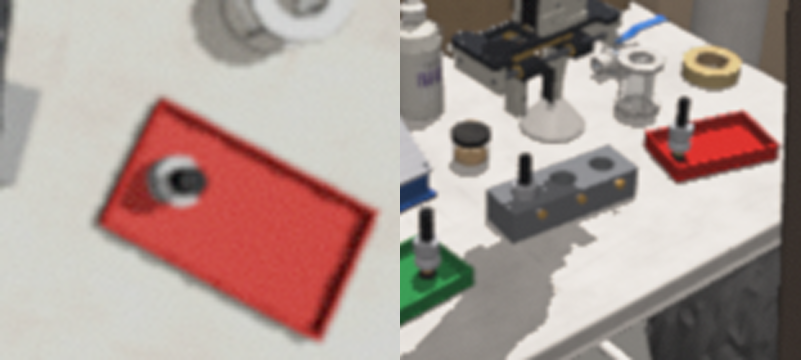

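The second foot stands upright in the red tray (neck at (185,182) in the left crop), and the first is still upright in the green tray. Now the third foot.

```bash
python3 -m jog '{"fingers":[0.45,0.45,0.45,0.45,0.45],"dp":[[5,8,1],[25,12.5,1.5],[45,12.5,1.5],[55,12.5,1.5],[56,12.5,1.5]],"twist":[0,0,0,0,0]}'
python3 -c "
from h import *
rep((.5178,.0133,.085))"
```

```text
time_s: 32.6
tcp_pos: [0.517, 0.0142, 0.1214]
eef_rot: [22.2, 89.0, 25.7]
contact_force: [-0.1, 0.4, 0.5]
gripper_width: 0.0398
t32.6 g(mm) [517.   14.2 123.4] xdown [ 0.016  0.008 -1.   ] ydir93.5 tw0.5 F [-0.1  0.4  0.5] M [-0.09  0.03  0.06] w39.8 j6 -110
  -> (0.5178, 0.0133, 0.085) dp [38.4 -1.2  0.1]
```

```bash
python3 -m jog '{"fingers":[0.45,0.45,0.45,0.45,0.1],"dp":[[10,-1,0],[25,-1,0],[36,-1,0],[38,-1,0],[38,-1,0]],"twist":[0,0.5,0.5,0.5,0.5]}' 30
python3 -m jog '{"fingers":[0.1,0.1,0.1,0.1,0.1],"dp":[[0,0,0],[0,0,0],[0,0,0],[-3,0,0],[-8,0,0]],"twist":[0,0,0,0,0]}' 30
python3 -m jog '{"fingers":[0.1,0.1,0.1,0.1,0.1],"dp":[[-12,0,0.2],[-30,0,0.5],[-55,0,0.8],[-85,0,1.3],[-107,0,1.6]],"twist":[0,0,0,0,0]}' 30
python3 -c "
from h import *
rep((.742,.122,.20))"
```

```text
time_s: 33.1
tcp_pos: [0.5177, 0.0134, 0.0832]
eef_rot: [22.5, 89.0, 25.5]
contact_force: [-0.8, 0.2, 0.8]
gripper_width: 0.0353
time_s: 33.6
tcp_pos: [0.5181, 0.0136, 0.0912]
eef_rot: [22.2, 88.9, 25.2]
contact_force: [5.2, -1.4, -4.0]
gripper_width: 0.0172
time_s: 34.1
tcp_pos: [0.5177, 0.0126, 0.2009]
eef_rot: [21.6, 88.9, 24.6]
contact_force: [0.0, 0.4, -1.4]
gripper_width: 0.0174
t34.1 g(mm) [517.6  12.6 202.9] xdown [ 0.018  0.008 -1.   ] ydir93.0 tw0.0 F [ 0.   0.4 -1.4] M [ 0.01 -0.07  0.03] w17.4 j6 -110
  -> (0.742, 0.122, 0.2) dp [  7.8  97.5 229.7]
```

```bash
python3 -m jog '{"fingers":[0.1,0.1,0.1,0.1,0.1],"dp":[[0,10,24],[1,25,58],[2,40,94],[3,56,130],[5,72,168]],"twist":[0,0,0,0,0]}' 30
python3 -m jog '{"fingers":[0.1,0.1,0.1,0.1,0.1],"dp":[[0,12,26],[0,22,50],[2,26,61],[15,26,62],[40,25,62]],"twist":[0,0,0,0,0]}' 30
python3 -c "
from h import *
rep((.736,.120,.132))"
```

```text
time_s: 34.6
tcp_pos: [0.6823, 0.0938, 0.2008]
eef_rot: [22.1, 88.9, 25.1]
contact_force: [0.4, -0.2, -1.1]
gripper_width: 0.0171
time_s: 35.1
tcp_pos: [0.7437, 0.1223, 0.1633]
eef_rot: [21.6, 88.8, 24.6]
contact_force: [0.4, 0.4, -2.5]
gripper_width: 0.0174
t35.1 g(mm) [743.7 122.3 165.3] xdown [ 0.02   0.009 -1.   ] ydir93.0 tw0.0 F [ 0.4  0.4 -2.5] M [-0.    0.05 -0.02] w17.4 j6 -111
  -> (0.736, 0.12, 0.132) dp [33.1 -2.1 -8.5]
```

```bash
python3 -m jog '{"fingers":[0.1,0.1,0.1,0.1,0.1],"dp":[[12,-1,-3],[26,-2,-4],[32,-2,-5],[33,-2,-8],[33,-2,-12]],"twist":[0,0,0,0,0]}' 12
python3 -m jog '{"fingers":[0.1,0.1,0.1,0.1,0.1],"dp":[[0,0,-5],[0,1,-11],[1,1,-17],[1,1,-23],[1,1,-29]],"twist":[0,0,0,0,0]}' 12
python3 -c "
from h import *
rep((.7015,.122,.1305))"
```

```text
time_s: 35.6
tcp_pos: [0.7325, 0.1199, 0.1306]
eef_rot: [21.0, 88.7, 24.0]
contact_force: [-0.6, -0.3, -0.9]
gripper_width: 0.0175
time_s: 36.1
tcp_pos: [0.704, 0.1197, 0.1303]
eef_rot: [20.1, 88.6, 23.2]
contact_force: [4.6, -0.6, 3.8]
gripper_width: 0.0176
t36.1 g(mm) [704.  119.7 132.3] xdown [ 0.023  0.01  -1.   ] ydir93.0 tw0.0 F [ 4.6 -0.6  3.8] M [-0.03 -1.33 -0.05] w17.6 j6 -112
  -> (0.7015, 0.122, 0.1305) dp [ 1.8  2.4 -2.4]
```

```bash
python3 -m jog '{"fingers":[0.1,0.1,0.1,0.1,0.1],"dp":[[1,1,-2],[2,1,-3.5],[2,1,-3.5],[2,1,-3.5],[2,1,-3.5]],"twist":[0,0,0,0,0]}' 12
python3 -m jog '{"fingers":[0.1,0.1,0.1,0.1,0.1],"dp":[[0,0,1],[-10,0,-4],[-26,0,-13],[-43,0,-23],[-60,0,-32]],"twist":[0,0,0,0,0]}' 30
python3 - <<'E'
from h import *
from plant import r
rep((.6225,.1167,.1405))
s=r.get_state(); b=r.capture("scene"); g=s["tcp_pos"]+[0,0,.002]
w=tilt(b,g); print(w[2:12])
E
```

```text
time_s: 36.6
tcp_pos: [0.7004, 0.1207, 0.1279]
eef_rot: [20.7, 88.6, 23.7]
contact_force: [1.8, 0.5, 3.0]
gripper_width: 0.0177
time_s: 37.1
tcp_pos: [0.6654, 0.1181, 0.1883]
eef_rot: [21.6, 88.7, 24.6]
contact_force: [1.2, -0.2, -1.5]
gripper_width: 0.0176
t37.1 g(mm) [665.3 118.1 190.3] xdown [ 0.021  0.01  -1.   ] ydir93.0 tw0.0 F [ 1.2 -0.2 -1.5] M [ 0.04  0.09 -0.  ] w17.6 j6 -114
  -> (0.6225, 0.1167, 0.1405) dp [ 48.9   0.4 -43.9]
blob 4 [204.  187.5] tilt 31.0 resid 1.07
[[235 234 216 143 113 110  99  95  95  92 100 135 186 223 230 231 231]
 [236 230 192 118 105 111 108 104 100  95 115 169 221 231 232 232 232]
 [235 225 161  88  84 100 106 104  99 107 149 206 229 232 231 232 231]
 [236 226 168  92  57  67  82  92 114 150 192 225 231 231 230 230 231]
 [236 233 214 151  85  53  65 108 168 216 227 230 230 229 229 229 230]
 [235 234 231 211 163 134 139 179 221 232 232 231 231 228 228 228 230]
 [233 234 234 232 225 222 222 226 231 232 231 230 229 229 229 229 230]
 [232 233 233 233 233 232 231 231 230 230 230 230 230 229 229 228 227]
 [230 230 231 230 231 231 230 229 230 230 230 230 228 226 222 216 202]
 [228 228 229 230 230 230 230 229 229 228 227 225 218 211 205 196 174]]
```

```bash
python3 -m jog '{"fingers":[0.1,0.1,0.1,0.1,0.1],"dp":[[5,0,-18],[20,0,-40],[38,0,-45],[46,0,-44],[49,0,-44]],"twist":[0,0,0,0,0]}' 15
python3 -m jog '{"fingers":[0.1,0.1,0.1,0.1,0.1],"dp":[[1.5,0,0.8],[3,0,1.5],[4.5,0,2.3],[5,0,2.6],[5,0,2.6]],"twist":[0,0,0,0,0]}' 12
python3 -c "
from h import *
rep((.6265,.117,.132))"
```

```text
time_s: 37.65
tcp_pos: [0.6229, 0.1166, 0.1422]
eef_rot: [20.2, 88.4, 23.2]
contact_force: [0.9, 0.4, -2.0]
gripper_width: 0.0176
time_s: 38.15
tcp_pos: [0.6258, 0.1167, 0.1373]
eef_rot: [20.1, 88.4, 23.1]
contact_force: [0.9, -0.9, -1.5]
gripper_width: 0.0176
t38.1 g(mm) [625.8 116.7 139.3] xdown [ 0.025  0.011 -1.   ] ydir93.1 tw0.1 F [ 0.9 -0.9 -1.5] M [-0.01  0.15  0.04] w17.6 j6 -115
  -> (0.6265, 0.117, 0.132) dp [7.3 0.2 0.6]
```

```bash
python3 -m jog '{"fingers":[0.1,0.1,0.1,0.1,0.1],"dp":[[1.5,0,0.7],[3,0,1.4],[4,0,1.9],[4.2,0,2],[4.2,0,2]],"twist":[0,0,0,0,0]}' 12
python3 -c "
from h import *
rep((.6265,.117,.132))"
python3 -m jog '{"fingers":[0.1,0.1,0.1,0.1,0.1],"dp":[[0.5,0,0.2],[1,0,0.5],[1.5,0,0.7],[1.8,0,0.9],[1.8,0,0.9]],"twist":[0,0,0,0,0]}' 12
python3 -c "
from h import *
rep((.6265,.117,.132))"
```

```text
time_s: 38.65
tcp_pos: [0.6279, 0.1169, 0.133]
eef_rot: [20.1, 88.4, 23.1]
contact_force: [0.4, -0.6, -1.0]
gripper_width: 0.0179
t38.6 g(mm) [627.8 116.9 135. ] xdown [ 0.025  0.011 -1.   ] ydir93.1 tw0.1 F [ 0.4 -0.6 -1. ] M [-0.02  0.11  0.01] w17.9 j6 -115
  -> (0.6265, 0.117, 0.132) dp [ 3.   0.2 -1.4]
time_s: 39.15
tcp_pos: [0.6288, 0.117, 0.1316]
eef_rot: [19.9, 88.4, 23.0]
contact_force: [-3.9, -0.8, 5.5]
gripper_width: 0.0177
t39.1 g(mm) [628.8 116.9 133.6] xdown [ 0.025  0.011 -1.   ] ydir93.1 tw0.1 F [-3.9 -0.8  5.5] M [-0.01  1.27  0.03] w17.7 j6 -115
  -> (0.6265, 0.117, 0.132) dp [ 1.6  0.2 -2.3]
```

```bash
python3 -m jog '{"fingers":[0.1,0.1,0.1,0.1,0.1],"dp":[[0,0,0],[1.5,0,0.8],[3,0,1.5],[4.5,0,2.4],[5.5,0,3]],"twist":[0,0,0,0,0]}' 40
python3 -c "
from h import *
rep((.6265,.117,.132))"
python3 -m jog '{"fingers":[0.1,0.1,0.1,0.1,0.1],"dp":[[0.8,0,0.4],[1.5,0,0.8],[1.5,0,0.8],[1.5,0,0.8],[1.5,0,0.8]],"twist":[0,0,0,0,0]}' 40
python3 -c "
from h import *
rep((.6265,.117,.132))"
```

```text
time_s: 39.65
tcp_pos: [0.6319, 0.1171, 0.1269]
eef_rot: [19.7, 88.4, 22.8]
contact_force: [-6.9, 0.2, 10.5]
gripper_width: 0.0175
t39.6 g(mm) [631.8 117.1 128.9] xdown [ 0.025  0.011 -1.   ] ydir93.1 tw0.1 F [-6.9  0.2 10.5] M [0.09 2.43 0.07] w17.5 j6 -115
  -> (0.6265, 0.117, 0.132) dp [-3.2  0.2 -5.2]
time_s: 40.15
tcp_pos: [0.6324, 0.1171, 0.1263]
eef_rot: [19.5, 88.4, 22.6]
contact_force: [-7.6, 0.6, 10.7]
gripper_width: 0.0167
t40.1 g(mm) [632.3 117.1 128.3] xdown [ 0.025  0.011 -1.   ] ydir93.1 tw0.1 F [-7.6  0.6 10.7] M [0.12 2.66 0.07] w16.7 j6 -115
  -> (0.6265, 0.117, 0.132) dp [-3.8  0.2 -5.7]
```

14.4 N at about 6 mm: stiff, so green tray. Back off and bring it upright as before.

```bash
python3 -m jog '{"fingers":[0.1,0.1,0.1,0.1,0.1],"dp":[[-4,0,-2],[-10,0,-6],[-20,0,-12],[-32,0,-24],[-38,0,-44]],"twist":[0,0,0,0,0]}' 30
python3 -m jog '{"fingers":[0.1,0.1,0.1,0.1,0.1],"dp":[[0,0,-20],[15,0,-28],[40,0,-29],[65,0,-29],[82,0,-29]],"twist":[0,0,0,0,0]}' 30
python3 -c "
from h import *
rep((.594,.117,.083),(.608,.117,.086))"
```

```text
time_s: 40.65
tcp_pos: [0.5877, 0.1145, 0.1644]
eef_rot: [19.1, 88.3, 22.2]
contact_force: [-0.5, 0.4, -1.1]
gripper_width: 0.0174
time_s: 41.15
tcp_pos: [0.5599, 0.1137, 0.081]
eef_rot: [19.5, 88.4, 22.6]
contact_force: [-0.9, 0.3, -1.2]
gripper_width: 0.0171
t41.1 g(mm) [559.8 113.7  83. ] xdown [ 0.027  0.011 -1.   ] ydir93.1 tw0.1 F [-0.9  0.3 -1.2] M [-0.04  0.13  0.01] w17.1 j6 -118
  -> (0.594, 0.117, 0.083) dp [ 1.   1.5 34.3]
  -> (0.608, 0.117, 0.086) dp [-1.7  0.8 48.3]
```

```bash
python3 -m jog '{"fingers":[0.1,0.1,0.1,0.1,0.1],"dp":[[3,1,9],[4,1,16],[3,1,22],[2.5,1,28],[1.5,1,34]],"twist":[0,0,0,0,0]}' 10
python3 -c "
from h import *
rep((.609,.117,.086))"
python3 -m jog '{"fingers":[0.1,0.1,0.1,0.1,0.1],"dp":[[-1,0,5],[-2,0,10],[-3,0,13],[-3,0,15],[-3,0,15]],"twist":[0,0,0,0,0]}' 10
python3 -c "
from h import *
rep((.608,.117,.086))"
python3 -m jog '{"fingers":[0.1,0.1,0.1,0.1,0.1],"dp":[[0,0,-8],[-12,0,-20],[-30,10,-40],[-45,30,-65],[-50,55,-90]],"twist":[0,0,0,0,0]}' 25
python3 - <<'E'
from h import *
from plant import r
rep((.4945,.252,.12),(.4945,.252,.088))
s=r.get_state(); b=r.capture("scene"); g=s["tcp_pos"]+[0,0,.002]
tilt(b,g)
E
```

```text
time_s: 41.65
tcp_pos: [0.5945, 0.1166, 0.0812]
eef_rot: [19.7, 88.3, 22.8]
contact_force: [-2.8, -0.0, 0.0]
gripper_width: 0.0176
t41.6 g(mm) [594.5 116.6  83.2] xdown [ 0.027  0.011 -1.   ] ydir93.1 tw0.1 F [-2.8 -0.   0. ] M [-0.1   1.01  0.03] w17.6 j6 -117
  -> (0.609, 0.117, 0.086) dp [-2.4 -0.3 14.6]
time_s: 42.15
tcp_pos: [0.6097, 0.1174, 0.0846]
eef_rot: [19.7, 88.3, 22.7]
contact_force: [-1.4, -1.4, -0.9]
gripper_width: 0.0172
t42.1 g(mm) [609.6 117.3  86.6] xdown [ 0.027  0.011 -1.   ] ydir93.1 tw0.1 F [-1.4 -1.4 -0.9] M [-0.13  0.61  0.02] w17.2 j6 -116
  -> (0.608, 0.117, 0.086) dp [ 0.6 -0.3 -1.6]
time_s: 42.65
tcp_pos: [0.5153, 0.1673, 0.1343]
eef_rot: [20.3, 88.1, 23.3]
contact_force: [0.2, -0.3, 2.2]
gripper_width: 0.0168
t42.6 g(mm) [515.3 167.3 136.3] xdown [ 0.03   0.013 -0.999] ydir93.0 tw0.0 F [ 0.2 -0.3  2.2] M [-0.36 -0.32 -0.02] w16.8 j6 -127
  -> (0.4945, 0.252, 0.12) dp [ 16.7  85.5 -16.8]
  -> (0.4945, 0.252, 0.088) dp [ 48.7  85.1 -17.8]
blob 68 [216.3 228.9] tilt 35.0 resid 1.82
blob 3 [227. 225.] tilt 29.0 resid 9.27
blob 35 [227.5 237.2] tilt 1.0 resid 1.49
```

I cut the corner: I'm beside the standing first foot and may be touching it. I'll retreat towards +x, then up, and look.

```bash
python3 -m jog '{"fingers":[0.1,0.1,0.1,0.1,0.1],"dp":[[0,-2,8],[0,-5,20],[-5,-5,28],[-30,-5,30],[-65,-5,30]],"twist":[0,0,0,0,0]}' 30
python3 - <<'E'
from h import *
from plant import r
rep((.4945,.252,.2))
b=r.capture("scene"); c=r.capture("top")
im=np.hstack([cv2.resize(b["frame"][190:300,190:300],(400,400),interpolation=cv2.INTER_CUBIC),cv2.resize(c["frame"][190:270,125:205],(400,400),interpolation=cv2.INTER_CUBIC)])
cv2.imwrite("pics/k1.png",im[:,:,::-1])
E
```

```text
time_s: 43.2
tcp_pos: [0.5414, 0.164, 0.1992]
eef_rot: [21.0, 88.3, 23.9]
contact_force: [0.4, 0.6, -1.4]
gripper_width: 0.0173
t43.2 g(mm) [541.3 163.9 201.2] xdown [ 0.026  0.012 -1.   ] ydir92.9 tw-0.1 F [ 0.4  0.6 -1.4] M [-0.04 -0.06  0.  ] w17.3 j6 -124
  -> (0.4945, 0.252, 0.2) dp [  1.   90.3 -42.3]
```

View pics/k1.png

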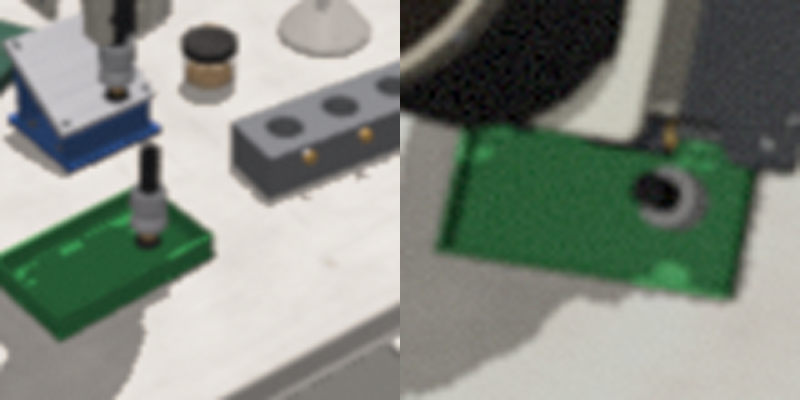

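The standing foot is unmoved and upright: pad at scene pixel (230.7,255.5) against (231,256) before. The held foot is upright too. I'll carry it over high, then down.

```bash
python3 -m jog '{"fingers":[0.1,0.1,0.1,0.1,0.1],"dp":[[0,22,-8],[0,50,-20],[0,75,-34],[0,88,-41],[1,90,-42]],"twist":[0,0,0,0,0]}' 30
python3 -m jog '{"fingers":[0.1,0.1,0.1,0.1,0.1],"dp":[[15,0,0],[40,0,0],[70,0,0],[95,0,0],[107,0,0]],"twist":[0,0,0,0,0]}' 30
python3 -c "
from h import *
rep((.4945,.252,.088))"
```

```text
time_s: 43.8
tcp_pos: [0.4981, 0.2542, 0.2035]
eef_rot: [21.6, 87.7, 24.7]
contact_force: [0.1, 0.0, -0.9]
gripper_width: 0.0171
time_s: 44.3
tcp_pos: [0.5018, 0.2542, 0.094]
eef_rot: [19.7, 87.9, 22.7]
contact_force: [0.7, -0.6, -1.8]
gripper_width: 0.0172
t44.3 g(mm) [501.7 254.1  96. ] xdown [ 0.034  0.014 -0.999] ydir93.0 tw-0.0 F [ 0.7 -0.6 -1.8] M [-0.15  0.22 -0.02] w17.2 j6 -135
  -> (0.4945, 0.252, 0.088) dp [ 7.7 -1.9 -7.6]
```

```bash
python3 -m jog '{"fingers":[0.1,0.1,0.1,0.1,0.1],"dp":[[3,-1,-3],[6,-2,-5],[8,-2,-6],[10,-2,-6],[11,-2,-6]],"twist":[0,0,0,0,0]}' 30
python3 -c "
from h import *
rep((.4945,.252,.083))"
python3 -m jog '{"fingers":[0.1,0.1,0.1,0.1,0.1],"dp":[[1,0,0],[2,0,0],[3,0,0],[4,0,0],[4,0,0]],"twist":[0,0,0,0,0]}' 8
python3 -c "
from h import *
rep((.4945,.252,.083))"
```

```text
time_s: 44.8
tcp_pos: [0.4966, 0.2524, 0.0834]
eef_rot: [20.5, 87.8, 23.4]
contact_force: [-0.5, -0.3, -1.5]
gripper_width: 0.0173
t44.8 g(mm) [496.5 252.4  85.4] xdown [ 0.035  0.015 -0.999] ydir93.0 tw-0.0 F [-0.5 -0.3 -1.5] M [-0.05  0.05  0.02] w17.3 j6 -136
  -> (0.4945, 0.252, 0.083) dp [ 2.4 -0.3 -2.1]
time_s: 45.3
tcp_pos: [0.4972, 0.2528, 0.08]
eef_rot: [20.5, 87.8, 23.5]
contact_force: [0.1, -0.2, 5.3]
gripper_width: 0.0178
t45.3 g(mm) [497.1 252.7  82. ] xdown [ 0.036  0.016 -0.999] ydir93.0 tw0.0 F [ 0.1 -0.2  5.3] M [-0.31  0.37  0.02] w17.8 j6 -136
  -> (0.4945, 0.252, 0.083) dp [-1.1 -0.6 -2.6]
```

```bash
python3 -m jog '{"fingers":[0.1,0.1,0.1,0.1,0.1],"dp":[[1,0,0],[2,0,0],[2.5,0,0],[2.5,0,0],[2.5,0,0]],"twist":[0,0,0,0,0]}' 6
python3 -c "
from h import *
rep()"
python3 -m jog '{"fingers":[0.1,0.1,0.45,0.45,0.45],"dp":[[-1,0,0],[-2,0,0],[-2,0,0],[-2,0,0],[-2,0,0]],"twist":[0,0,0,0,0]}' 6
python3 -m jog '{"fingers":[0.45,0.45,0.45,0.45,0.45],"dp":[[-15,0,0.5],[-40,0,1.4],[-70,0,2.4],[-100,0,3.5],[-120,0,4]],"twist":[0,0,0,0,0]}'
python3 -m jog '{"fingers":[0.45,0.45,0.45,0.45,0.45],"dp":[[-20,0,0],[-30,-30,20],[-30,-75,25],[-30,-120,25],[-30,-150,25]],"twist":[0,0,0,0,0]}'
python3 -m jog '{"fingers":[0.45,0.45,0.45,0.45,0.45],"dp":[[0,-45,-10],[0,-90,-20],[0,-130,-30],[0,-165,-40],[0,-170,-40]],"twist":[0,0,0,0,0]}'
python3 - <<'E'
from h import *
from plant import r
rep()
b=r.capture("scene"); c=r.capture("top")
im=np.hstack([cv2.resize(b["frame"][150:300,170:370],(480,360),interpolation=cv2.INTER_CUBIC),cv2.resize(c["frame"][200:310,125:395][:,:],(320,360) if 0 else (320,130),interpolation=cv2.INTER_CUBIC) if 0 else cv2.resize(c["frame"][190:280,125:205],(320,360),interpolation=cv2.INTER_CUBIC)])
cv2.imwrite("pics/end.png",im[:,:,::-1])
E
```

```text
time_s: 45.8
tcp_pos: [0.498, 0.2532, 0.0784]
eef_rot: [20.6, 87.7, 23.6]
contact_force: [0.8, -1.7, 7.2]
gripper_width: 0.0173
t45.8 g(mm) [497.9 253.2  80.4] xdown [ 0.037  0.016 -0.999] ydir93.1 tw0.1 F [ 0.8 -1.7  7.2] M [-0.56  0.03  0.  ] w17.3 j6 -136
time_s: 46.3
tcp_pos: [0.4979, 0.2531, 0.0802]
eef_rot: [20.5, 87.7, 23.5]
contact_force: [0.4, 0.2, -0.7]
gripper_width: 0.0355
time_s: 46.8
tcp_pos: [0.4979, 0.2517, 0.2025]
eef_rot: [21.3, 87.6, 24.3]
contact_force: [-0.0, -0.2, -0.8]
gripper_width: 0.0392
time_s: 47.3
tcp_pos: [0.5293, 0.1005, 0.231]
eef_rot: [21.3, 87.6, 24.3]
contact_force: [0.6, 0.1, -1.3]
gripper_width: 0.0391
time_s: 47.8
tcp_pos: [0.4969, -0.0741, 0.2266]
eef_rot: [21.6, 87.6, 24.4]
contact_force: [0.0, 0.6, -0.2]
gripper_width: 0.0397
t47.8 g(mm) [496.9 -74.2 228.6] xdown [ 0.038  0.017 -0.999] ydir92.9 tw-0.1 F [ 0.   0.6 -0.2] M [ 0.01  0.04 -0.06] w39.7 j6 -101
```

View pics/end.png

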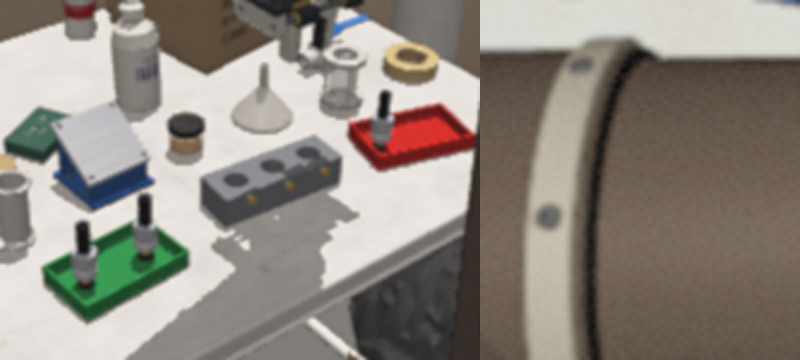

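All three feet stand upright: two in the green tray (pads at about (87,285) and (145,255)) and one in the red (about (382,145)). The rack is empty, the bystanders are in place and the arm is clear. Handing in.

```bash
python3 -c "
from plant import r
print(r.close_job())"
```

```text
the job is handed in; nothing more can be done
None
```

All three feet were pulled, pressed about 6 mm against the plate and sorted one at a time, and I handed the job in at 47.8 s.

| Foot (by place in rack) | Force at about 6 mm | Spring | Tray |
|---|---|---|---|
| -y end | about 14.5 N | stiff | green |
| middle | about 5 N | soft | red |
| +y end | about 14.4 N | stiff | green |

**Method:** The moves cannot tilt the tool. I tilted each foot in a light grip against the plate's high edge, to 29–31° by pixel measurement (±4°), and stood it upright again against the low edge.

**Last picture:** All three feet stand upright in their trays. The rack is empty, the bystanders I could see look unmoved, and the arm is clear with about zero contact force. The arm blocked the top view then, so that check rests on the scene camera alone.

**What did not go cleanly:**
- **First foot:** it caught on the plate's low edge at about 14 N. I backed it out and redid it lower.
- **Third foot:** on its way to the green tray it brushed the first foot at about 2–4 N. The first foot stayed upright and at the same pixels.
- **Tool tilt:** the tool drifted by up to about 2° over the run.
- **Pictures:** I viewed 13, three over the budget of 10.

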